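# Leak-check recorders under a toggle clamp and read the gauge through a magnifier

### The arm

A 6-joint arm with a two-finger parallel gripper is mounted at the origin on the work surface. World frame = base frame: x ahead of the robot, y to its left, z up, the work surface at z = 0. Lengths are in mm, angles in rad, forces in N, time in s.
With the tool pointing down it reaches from about 350 to 875 mm from the base axis. Payload 4.2 kg.
Tool frame: the origin (TCP) lies midway between the tips of the shut fingers; the grasp point (between the pads) lies 19 mm behind it (arm.tcp_to_grasp is the distance from the TCP to the grasp point, in mm); z points along the fingers, y is the line along which they close (so a half turn about z gives the same grasp; the last joint's range is limited). The gripper opens to 85 mm and grips with 20 to 120 N. Pads are 22 mm wide; open, the fingers measure 114 mm over their backs; the gripper's body (76 mm by 85 mm) begins 54 mm behind the grasp point. The pads swing forward as they close: fully open they stand 13 mm farther back than shut.
Start: joints at [1.463, 0.385, 0.008, 0, -1.194, -0.259], TCP at [224.111, 583.415, 231.312] pointing down, gripper open.
Joint ranges: [-3.14, 3.14], [-1.21, 2.06], [-1.07, 1.41], [-3.16, 2.05], [-2.99, -0.16], [-3.1, 3.1]. Speed limits (rad/s): [2.79, 2.79, 3.14, 3.14, 3.14, 3.14].

### API

Orientations are given as a unit quaternion [x, y, z, w].
In Python, from bench import arm, imaging, job, models gives the robot as it stands.
- The arm moves only by the tool arm_command, never from a script. Its argument "rows" is a list of rows, each an object with "grip": the opening, from 0 (shut) to 1 (fully open); "linear": the shift along the tool's x, y, z in mm, a list of three; "rot": the turn, a rotation vector about the tool's x, y, z in rad, a list of three. In form: [{"grip": grip, "linear": [tx, ty, tz], "rot": [rx, ry, rz]}, ...]. A call has 1 to 10 rows; each row is the pose to reach, as a shift and turn from the pose commanded when the call began, along the tool's axes at that moment; what a row does not reach only later rows make up. A row lasts 1/8 s, in which the tool goes at most 62.5 mm and 10.7 degrees, less where a joint would pass 70% of its speed; a pose out of reach is approached as far as the arm can. A call with a gripper value outside its range is refused whole. The fingers move at their own pace and stop on an object; the grip force is fixed at half the most. Time passes only in rows, so rows that repeat a pose let the fingers close. It gives the time, the measured TCP pose, the force, the opening and the grip force at its end, in the units of the state.
- arm.read_state(): the state, without advancing time (a new reading comes with each control period).
- imaging.get_image(name): name is "scene" or "top" or "wrist"; returns a dict with "frame" (384x512x3 uint8, red, green, blue), "fx", "fy", "cx", "cy" (pixels), "extrinsics" (4x4, takes a point from world to camera coordinates); the wrist camera has in their place "T_tool_cam" (4x4, takes a point from camera to tool coordinates, whose origin is the TCP and whose axes are the flange's). Camera axes: x right, y down, z forward; pixel columns grow to the right and rows downward; lengths in mm; the calibration is good to about 2 mm. A picture is of the moment at which its call begins: read the wrist's pose just before it. There is no depth.
- job.job_done(): hands the job in; it is judged then, once.
Trained networks look in a picture, given as the dict that the camera call returned (one of the last four; its "shot" number tells which), for a name from the list of things; names that differ only in an ending like _2 or _b are one class to them, and where a whole thing is asked for, a point or a joint stands for the part that bears it (a point fixed in the world has none). Each returns a list of dicts, best first, with "score" (0 to 1); they miss things now and then, are a little off and sometimes report something else, mostly with a low value. They report only what shows in the picture. A call takes as long as a camera call.
- models.spot_in(picture, query): "rect" ([left, top, right, bottom] in pixels, round what is visible of it).
- models.tip_of(picture, query): "pixel" ([column, row] in pixels: a listed point, or the origin of a listed thing).
The state is a dict: "clock": time; "joints": joint angles; "joint_vel": joint speeds; "joint_efforts": joint torques, N m; "position": TCP position; "ee_rot": TCP orientation; "contact_force": force on the tool from outside, world axes, zero at the start; "wrist_torque": the same for the moment, N m; "gripper_width": finger opening in mm; "grasp_force": force on a finger pad.
Only numpy, scipy, OpenCV 4.12 (cv2) and the standard library are available. Lean on these libraries where they do the work, as an engineer would, in place of code of your own. Each camera call takes 0.05 s, during which the arm holds its last target. There are 200 camera calls.

### The job

Leak-check the beige blood pressure recorders: lay each in a pocket of the aluminium fixture, face up with its display end towards the clamp, then throw the red-knobbed handle fully over so that the bar locks down on them. With the clamp locked, swing the bench magnifier so its lens is centred over the fixture's round gauge and let go of it for three seconds for the reading, then swing the magnifier well clear again and throw the clamp fully open. Finish with all the recorders lying flat and face up in the blue tray, and leave the other things on the bench where they are.

Things in the scene. Friction and masses are not known exactly. Their poses are not given: they have to be found in the camera images.
- recorder0: Hand-held blood pressure recorder, pale beige box 108 x 50 x 30 mm (its x, y, z), 0.22 kg, rounded edges. Origin: centre of its underside; z out of its face. Blue display at its +x end, three round keys (green between two blue) at its -x end, pink sticker between. Starts lying face up on the bench at the robot's right. May be absent.
- recorder1: Hand-held blood pressure recorder, pale beige box 108 x 50 x 30 mm (its x, y, z), 0.22 kg, rounded edges. Origin: centre of its underside; z out of its face. Blue display at its +x end, three round keys (green between two blue) at its -x end, pink sticker between. Starts lying face up on the bench at the robot's right. May be absent.
- recorder2: Hand-held blood pressure recorder, pale beige box 108 x 50 x 30 mm (its x, y, z), 0.22 kg, rounded edges. Origin: centre of its underside; z out of its face. Blue display at its +x end, three round keys (green between two blue) at its -x end, pink sticker between. Starts lying face up on the bench at the robot's right. May be absent.
- recorder0_port (a point): The recorder's air port, in its underside below the display: 35 mm from its origin along its +x, at the underside.
- recorder1_port (a point): The recorder's air port, in its underside below the display: 35 mm from its origin along its +x, at the underside.
- recorder2_port (a point): The recorder's air port, in its underside below the display: 35 mm from its origin along its +x, at the underside.
- fixture: Fixed aluminium plate, top 18 mm above the bench. Origin at bench level under the middle pocket; +x away from the robot to the clamp, +y to its left along the row. Three green pockets at x 0, y -86, 0, +86 mm, floor 18 mm up; end stops 8 mm high, 116 mm apart (x); side rails 6 mm high, 4 mm thick, 58 mm apart (y). Each takes one recorder, display end to +x, port on the gasket at x +35 mm.
- clamp_bar: Hold-down bar of the clamp, hinged at fixture x 85, z 78 mm (its origin), linked to the handle. Open, it stands up, its 232 mm crossbar (along y) with its pads at fixture x 60 to 105 mm, top 175 mm above the bench; locked, it lies level, crossbar over the pocket centres, top at 87 mm; three sprung pads then press the recorders with 3 to 5 N each. Bracket: fixture x 70 to 155, y -30 to 30, up to 110 mm high.
- clamp_handle (a joint): Angle of the toggle clamp's handle, rad: 0 = fully open (handle leans 60 degrees from upright away from the pockets, bar raised), 1.70 = fully over and locked (leans 37 degrees towards the pockets, over the bar). Goes over centre at 1.61. Takes a few newtons at the knob; let go in mid-swing, it may drift.
- clamp_knob (a point): Centre of the red ball knob, 30 mm across, on the end of the clamp handle, 125 mm from the handle's pivot; about 90 mm above the bench when open and 127 mm when locked. It swings in the fixture's x-z plane at fixture y = 0.
- clamp_pivot (a point): Handle's pivot on the fixture at x 135, y 0, z 28 mm of the fixture; the handle turns about the fixture's y axis here.
- gauge (a point): Centre of the face of the round steel reference gauge (white dial, 82 mm across, face up, 47 mm above the bench) at the back left of the fixture (fixture x 150, y 120 mm).
- lens (a point): Centre of the magnifier's clear lens (112 mm across) in its round white lamp head (160 mm across, 218 to 240 mm above the bench), 225 mm out from the upright post (grey foot, at the back left) about which the arm swings level, over 1.5 rad either way. Friction (0.25 N m) holds it wherever it is left. It starts about 1.3 rad clockwise, seen from above, from the gauge, to the robot's left.
- magnifier_knob (a point): Grip point, 264 mm above the bench, of the upright black knob (20 mm across, orange band, 238 to 278 mm above the bench) on the lamp head's rim, 68 mm from the lens centre on the robot's side: seen from above, the line lens to knob points 80 degrees counter-clockwise of the line post to lens. So the post's axis is found from both points; the knob is 246 mm from it.
- tray: Fixed blue tray with a low lip on the robot's left, 150 x 286 mm (its x, y), lip 12 mm high and 5 mm thick, floor 5 mm above the bench. Origin: centre of its underside. Room for three recorders side by side along its y, each with its long side along its x.
- stamp: Rubber stamp: black turned handle 34 mm across, 62 mm high, standing on the near right sheet of paper; origin under its centre. Leave it.
- aneroid: Loose steel dial gauge, 64 mm across, 32 mm high, flat on the bench right of the clamp; origin under its centre. Leave it.
- glucometer: Dark meter 90 x 52 x 20 mm lying among the recorders; origin under its centre. Not a recorder: leave it.
- adapter: Black power adapter 75 x 45 x 32 mm at the left; origin under its centre. Leave it.
- pen: Blue pen 130 x 9 x 9 mm at the near right; origin under its centre. Leave it.
- pen_cup: Blue cup with two pencils, 76 mm across, 150 mm high with the pencils, at the near right; origin under its centre. Leave it.

How it is judged:
By the outcome, as a careful person would: the job done as asked, in the order asked, and still so for the second after the job is handed in, with the robot touching nothing.
Of recorder0, recorder1, recorder2 only 1 to 3 are there at a start; the rules pass over those that are not, and their reading is None.
At some moment in a run one of recorder0, recorder1, recorder2 may be knocked a few centimetres aside while the robot is not near it.
Once in a run the grip may slacken for a moment while it holds something.
It also fails if it takes over 210 s, if anything falls off the work surface, if the arm or the gripper's body presses on something with over 40 N, if the wrist force passes 120 N, or if a joint passes its speed limit or range.

## Working session

There is one attempt and no reset: what is moved stays moved. The work goes in short steps, Python scripts to look and compute and a tool call to move; the robot and the scene stay as the last step left them, time stands still between calls to the robot, and variables do not carry over. Pictures are saved under pics/ and viewed, at most 14 in all, crops included, and the job is handed in when it is done.

Besides the shell and the picture viewer there is one more tool, called after "Emit:" as name(argument=value, ...), one argument or row to a line, values as JSON. arm_command: Moves the arm, as the interface text tells. Its arguments: {"type":"object","properties":{"rows":{"type":"array"}},"required":["rows"]}

```bash
ls; mkdir -p pics; cat > h.py <<'E'
import numpy as np, cv2, json
from scipy.spatial.transform import Rotation as R
from bench import arm, imaging, job, models
def ray(p,px,st=None):
    u=np.array([(px[0]-p['cx'])/p['fx'],(px[1]-p['cy'])/p['fy'],1.])
    if 'extrinsics' in p:
        T=np.linalg.inv(np.array(p['extrinsics']))
    else:
        W=np.eye(4);W[:3,:3]=R.from_quat(st['ee_rot']).as_matrix();W[:3,3]=st['position']
        T=W@np.array(p['T_tool_cam'])
    return T[:3,3],T[:3,:3]@u
def onz(p,px,z,st=None):
    o,d=ray(p,px,st); return o+d*(z-o[2])/d[2]
def save(p,n): cv2.imwrite('pics/'+n,cv2.cvtColor(p['frame'],cv2.COLOR_RGB2BGR))
def proj(p,X):
    c=np.array(p['extrinsics'])@np.append(X,1); return [c[0]/c[2]*p['fx']+p['cx'],c[1]/c[2]*p['fy']+p['cy']]
E
cat > a.py <<'E'
from h import *
s=arm.read_state(); print({k:np.round(v,3).tolist() for k,v in s.items()})
for n in('top','scene'):
    p=imaging.get_image(n); save(p,n+'0.png')
    for q,z in [('recorder0',0),('recorder0_port',0),('fixture',0),('clamp_knob',90),('clamp_pivot',28),('gauge',47),('lens',229),('magnifier_knob',264),('tray',0),('stamp',0),('aneroid',0),('glucometer',0),('adapter',0),('pen',0),('pen_cup',0)]:
        for r in models.tip_of(p,q)[:4]: print(n,q,round(r['score'],2),np.round(r['pixel']),np.round(onz(p,r['pixel'],z)[:2]))
E
python3 a.py
```

```text
pics
{'clock': 0.0, 'joints': [1.463, 0.386, 0.007, -0.0, -1.194, -0.259], 'joint_vel': [0.001, -0.0, -0.0, 0.001, 0.001, -0.001], 'joint_efforts': [0.001, -39.229, 18.84, 4.186, -0.005, -0.0], 'position': [223.928, 582.905, 230.205], 'ee_rot': [0.983, -0.182, -0.0, 0.001], 'contact_force': [-0.368, 0.043, 0.439], 'wrist_torque': [-0.008, -0.027, 0.016], 'grasp_force': 0.0, 'gripper_width': 85.318}
top recorder0 0.65 [327. 182.] [ 598. -294.]
top recorder0 0.61 [326. 239.] [ 409. -285.]
top recorder0 0.47 [317. 176.] [ 620. -259.]
top recorder0_port 0.92 [328. 227.] [ 446. -292.]
top fixture 0.77 [254. 225.] [452. -48.]
top fixture 0.67 [283. 149.] [ 714. -146.]
top clamp_knob 0.6 [249. 145.] [698. -33.]
top clamp_pivot 0.64 [256. 185.] [582. -55.]
top clamp_pivot 0.27 [380. 171.] [ 630. -464.]
top gauge 0.68 [213. 177.] [602.  84.]
top lens 0.81 [111. 164.] [593. 344.]
top magnifier_knob 0.85 [123. 172.] [561. 294.]
top magnifier_knob 0.6 [326. 240.] [ 384. -240.]
top tray 0.93 [148. 230.] [434. 297.]
top stamp 0.69 [119. 174.] [625. 411.]
top stamp 0.43 [291. 259.] [ 344. -169.]
to
[... 625 characters left out ...]
 clamp_knob 0.7 [156. 134.] [ 424. -482.]
scene clamp_knob 0.68 [228. 253.] [693. -42.]
scene clamp_knob 0.23 [211. 167.] [ 453. -242.]
scene clamp_pivot 0.58 [246. 234.] [586. -41.]
scene gauge 0.69 [282. 249.] [588.  82.]
scene lens 0.78 [377. 268.] [603. 347.]
scene magnifier_knob 0.88 [368. 235.] [548. 295.]
scene tray 0.95 [363. 244.] [429. 291.]
scene tray 0.33 [255. 212.] [487. -62.]
scene stamp 0.62 [244. 167.] [ 343. -181.]
scene aneroid 0.68 [195. 260.] [ 726. -144.]
scene glucometer 0.8 [124. 198.] [ 647. -471.]
scene adapter 0.77 [356. 319.] [662. 358.]
scene pen 0.44 [204. 141.] [ 314. -366.]
scene pen_cup 0.78 [156. 136.] [ 378. -531.]
scene pen_cup 0.32 [265. 205.] [449. -46.]
```

```bash
python3 -c "
import cv2
a=cv2.imread('pics/top0.png');cv2.imwrite('pics/top0b.png',cv2.resize(a[100:320,80:450],(800,476),interpolation=cv2.INTER_CUBIC))"
```

```text
(no output)
```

View pics/top0b.png

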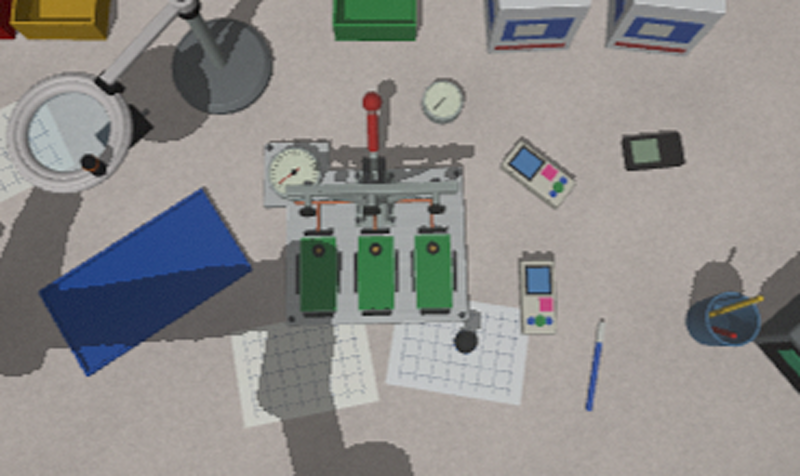

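View pics/scene0.png

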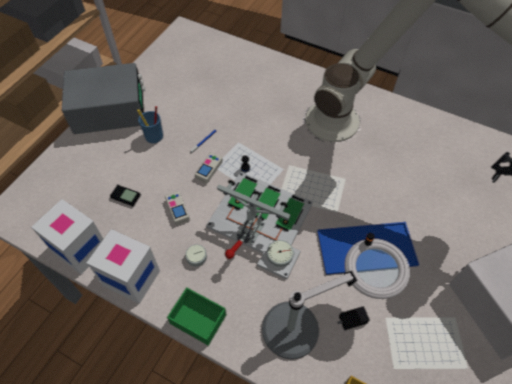

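The pictures show two recorders at the right: A at crop (537,294), display to +x, and B at crop (538,172), skewed. The pockets are empty, and the tray is skewed at the left under the edge of the magnifier. I'll compute the fixture and tray geometry by colour.

```bash
cat >> h.py <<'E'
def plan(pos,psi,st=None):
    "tool-frame shift+rot from the present pose to TCP pos (world), tool down, yaw psi"
    s=st or arm.read_state(); Rc=R.from_quat(s['ee_rot']); Rt=R.from_euler('z',psi)*R.from_euler('x',np.pi)
    l=Rc.inv().apply(np.array(pos,float)-s['position']); r=(Rc.inv()*Rt).as_rotvec()
    q1=np.arctan2(pos[1],pos[0]); print('lin',np.round(l,1).tolist(),'rot',np.round(r,3).tolist(),'|d|',round(np.linalg.norm(l)),'rows',max(np.linalg.norm(l)/62.5,np.degrees(np.linalg.norm(r))/10.7).round(1),'q6~',round(psi-q1+np.pi/2,2))
def now(*keys):
    s=arm.read_state(); e=R.from_quat(s['ee_rot']).as_matrix(); print('t',round(s['clock'],2),'pos',np.round(s['position'],1),'psi',round(np.arctan2(e[1,0],e[0,0]),3),'w',round(s['gripper_width'],1),'gf',round(s['grasp_force'],1),'F',np.round(s['contact_force'],1)); return s
def mask(p,lo,hi):
    return cv2.inRange(cv2.cvtColor(p['frame'],cv2.COLOR_RGB2HSV),lo,hi)
def rects(p,m,z,amin,st=None):
    out=[]
    for c in cv2.findContours(m,cv2.RETR_EXTERNAL,cv2.CHAIN_APPROX_NONE)[0]:
        if cv2.contourArea(c)<amin: continue
        W=np.array([onz(p,q[0],z,st)[:2] for q in c],np.float32)
        (a,b),(w,h),an=cv2.minAreaRect(W)
        if w<h: w,h,an=h,w,an-90
        out.append((np.round([a,b]),np.round([w,h]),round(((np.radians(an)+np.pi/2)%np.pi)-np.pi/2,3)))
    return out
E
python3 - <<'E'
from h import *
w=imaging.get_image('wrist'); print(np.round(w['T_tool_cam'],2).tolist(), w['fx'],w['cx'],w['cy'])
for n in('top','scene'):
    p=imaging.get_image(n)
    print(n,'green',rects(p,mask(p,(50,100,40),(80,255,255)),18,40))
    print(n,'blue',rects(p,mask(p,(105,150,40),(125,255,255)),10,500))
plan([480,-270,420],-np.pi)
E
```

```text
[[-0.0, -0.96, -0.29, 73.49], [1.0, -0.0, 0.0, -0.23], [-0.0, -0.29, 0.96, -142.67], [0.0, 0.0, 0.0, 1.0]] 279.5692424716208 258.60461673104055 191.8767156510412
top green [(array([ 301., -678.]), array([105.,  19.]), np.float64(0.674)), (array([446.,  38.]), array([107.,  46.]), np.float64(0.03)), (array([ 452., -133.]), array([105.,  49.]), np.float64(0.033)), (array([450., -46.]), array([107.,  52.]), np.float64(0.007)), (array([882., -40.]), array([134., 124.]), np.float64(-1.567))]
top blue [(array([436., 300.]), array([283., 149.]), np.float64(-0.976))]
scene green [(array([872., -43.]), array([140., 110.]), np.float64(-1.57)), (array([448.,  45.]), array([111.,  51.]), np.float64(0.011)), (array([ 498., -130.]), array([48., 26.]), np.float64(1.334)), (array([422., -43.]), array([58., 53.]), np.float64(0.02)), (array([ 424., -129.]), array([57., 55.]), np.float64(0.027))]
scene blue [(array([438., 304.]), array([282., 149.]), np.float64(-0.973))]
lin [544.9, 704.9, -188.7] rot [0.0, -0.0, 2.775] |d| 911 rows 14.9 q6~ -1.06
```

Emit:
arm_command(
  rows=[
    {"grip": 1,"linear": [0,0,-60],"rot": [0,0,0.15]},
    {"grip": 1,"linear": [0,0,-120],"rot": [0,0,0.3]},
    {"grip": 1,"linear": [545,705,-189],"rot": [0,0,2.775]},
    {"grip": 1,"linear": [545,705,-189],"rot": [0,0,2.775]},
    {"grip": 1,"linear": [545,705,-189],"rot": [0,0,2.775]},
    {"grip": 1,"linear": [545,705,-189],"rot": [0,0,2.775]},
    {"grip": 1,"linear": [545,705,-189],"rot": [0,0,2.775]},
    {"grip": 1,"linear": [545,705,-189],"rot": [0,0,2.775]},
    {"grip": 1,"linear": [545,705,-189],"rot": [0,0,2.775]},
    {"grip": 1,"linear": [545,705,-189],"rot": [0,0,2.775]},
  ],
)

```text
clock: 3.0
position: [367.2, 103.9, 390.6]
ee_rot: [-0.466, 0.885, 0.0, 0.001]
contact_force: [0.6, 0.3, 0.3]
gripper_width: 85.5
grasp_force: 0.0
```

```bash
python3 -c "
from h import *
now(); plan([480,-270,420],-np.pi)"
```

```text
t 3.0 pos [367.2 103.9 390.6] psi -2.172 w 85.5 gf 0.0 F [0.6 0.3 0.3]
lin [244.5, -304.6, -29.7] rot [0.0, 0.002, 0.97] |d| 392 rows 6.3 q6~ -1.06
```

Emit:
arm_command(
  rows=[
    {"grip": 1,"linear": [244,-305,-30],"rot": [0,0,0.97]},
    {"grip": 1,"linear": [244,-305,-30],"rot": [0,0,0.97]},
    {"grip": 1,"linear": [244,-305,-30],"rot": [0,0,0.97]},
    {"grip": 1,"linear": [244,-305,-30],"rot": [0,0,0.97]},
    {"grip": 1,"linear": [244,-305,-30],"rot": [0,0,0.97]},
    {"grip": 1,"linear": [244,-305,-30],"rot": [0,0,0.97]},
    {"grip": 1,"linear": [244,-305,-30],"rot": [0,0,0.97]},
    {"grip": 1,"linear": [244,-305,-30],"rot": [0,0,0.97]},
  ],
)

```text
clock: 4.0
position: [482.8, -268.0, 419.2]
ee_rot: [-0.002, 1.0, 0.0, -0.001]
contact_force: [0.2, 0.4, 0.7]
gripper_width: 85.6
grasp_force: 0.0
```

```bash
cat > look.py <<'E'
from h import *
import sys
s=now(); p=imaging.get_image('wrist'); save(p,sys.argv[1])
for q,z in [('recorder0',0),('recorder0_port',0)]:
    for r in models.tip_of(p,q)[:4]: print(q,round(r['score'],2),np.round(r['pixel']),np.round(onz(p,r['pixel'],z,s)[:2],1))
print('pink',rects(p,mask(p,(150,80,80),(178,255,255)),30,30,s))
print('disp',rects(p,mask(p,(98,90,60),(125,255,255)),30,150,s))
hsv=cv2.cvtColor(p['frame'],cv2.COLOR_RGB2HSV)
print('green',rects(p,mask(p,(50,90,40),(85,255,255)),18,100,s))
E
python3 look.py w1.png
```

```text
t 4.0 pos [ 482.8 -268.   419.2] psi -3.139 w 85.6 gf 0.0 F [0.2 0.4 0.7]
recorder0 0.96 [247. 203.] [ 602.4 -292.8]
recorder0 0.77 [252. 108.] [ 409.  -281.4]
recorder0_port 0.82 [249. 128.] [ 446.6 -286.1]
pink [(array([ 600., -308.]), array([20., 19.]), np.float64(-0.681)), (array([ 401., -296.]), array([18., 17.]), np.float64(-1.568))]
disp [(array([ 863., -460.]), array([68., 43.]), np.float64(-0.117)), (array([ 860., -290.]), array([118.,  66.]), np.float64(-1.506)), (array([ 614., -273.]), array([39., 35.]), np.float64(0.893)), (array([ 436., -286.]), array([36., 34.]), np.float64(0.002)), (array([489., 198.]), array([147.,  83.]), np.float64(0.593)), (array([ 378., -562.]), array([123.,  81.]), np.float64(1.227)), (array([ 302., -362.]), array([93.,  8.]), np.float64(-0.201))]
green [(array([885., -73.]), array([143.,  69.]), np.float64(0.004)), (array([ 449., -131.]), array([108.,  54.]), np.float64(0.028)), (array([447., -46.]), array([108.,  55.]), np.float64(0.02)), (array([445.,  40.]), array([108.,  55.]), np.float64(0.028)), (array([ 295., -687.]), array([95., 29.]), np.float64(0.675))]
```

View pics/w1.png

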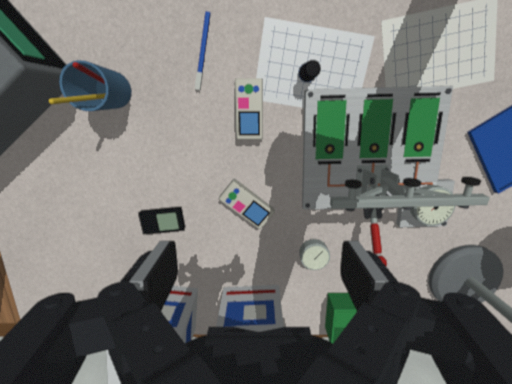

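The wrist view shows A at (250,110), B at (245,203), and the three empty pockets. The geometry is consistent, with fixture origin about (447,-46) and yaw 0.024. Next I go over A.

Emit:
arm_command(
  rows=[
    {"grip": 1,"linear": [71,-18,250],"rot": [0,0,0]},
    {"grip": 1,"linear": [71,-18,250],"rot": [0,0,0]},
    {"grip": 1,"linear": [71,-18,250],"rot": [0,0,0]},
    {"grip": 1,"linear": [71,-18,250],"rot": [0,0,0]},
    {"grip": 1,"linear": [71,-18,250],"rot": [0,0,0]},
    {"grip": 1,"linear": [71,-18,250],"rot": [0,0,0]},
  ],
)

```text
clock: 4.9
position: [413.4, -285.6, 171.8]
ee_rot: [-0.003, 1.0, -0.001, 0.001]
contact_force: [0.5, -0.4, -0.1]
gripper_width: 85.5
grasp_force: 0.0
```

```bash
cat > rec.py <<'E'
from h import *
import sys
def box(p,s,ref,zt=30):
    """recorder's top outline: not-bench segmentation by grabCut seeded round the projected ref (x,y,yaw of centre)"""
    f=cv2.cvtColor(p['frame'],cv2.COLOR_RGB2BGR)
    W=np.eye(4);W[:3,:3]=R.from_quat(s['ee_rot']).as_matrix();W[:3,3]=s['position']
    E=np.linalg.inv(W@np.array(p['T_tool_cam']))
    def pr(l,w,z):
        c,sn=np.cos(ref[2]),np.sin(ref[2]); q=[]
        for a,b in((l,w),(l,-w),(-l,-w),(-l,w)):
            X=E@[ref[0]+a*c-b*sn,ref[1]+a*sn+b*c,z,1]; q.append([X[0]/X[2]*p['fx']+p['cx'],X[1]/X[2]*p['fy']+p['cy']])
        return np.array(q,np.int32)
    m=np.zeros(f.shape[:2],np.uint8)
    cv2.fillPoly(m,[pr(72,43,zt)],3); cv2.fillPoly(m,[pr(42,15,zt)],1)
    cv2.grabCut(f,m,None,np.zeros((1,65)),np.zeros((1,65)),6,cv2.GC_INIT_WITH_MASK)
    m=cv2.morphologyEx(((m==1)|(m==3)).astype(np.uint8)*255,cv2.MORPH_OPEN,np.ones((7,7)))
    cv2.drawContours(f,cv2.findContours(m,0,1)[0],-1,(0,0,255),1)
    return rects(p,m,zt-6,800,s),f
if __name__=='__main__':
    s=now(); p=imaging.get_image('wrist')
    r,f=box(p,s,[float(a) for a in sys.argv[2:5]],float(sys.argv[5]) if len(sys.argv)>5 else 30)
    cv2.imwrite('pics/'+sys.argv[1],f); print('box',r)
    print('disp',rects(p,mask(p,(98,90,60),(125,255,255)),30,150,s))
    for q in('recorder0','recorder0_port'):
        for t in models.tip_of(p,q)[:2]: print(q,round(t['score'],2),np.round(onz(p,t['pixel'],0,s)[:2],1))
E
python3 rec.py a1.png 410 -287 0
```

```text
t 4.9 pos [ 413.4 -285.6  171.8] psi -3.135 w 85.5 gf 0.0 F [ 0.5 -0.4 -0.1]
box [(array([ 413., -287.]), array([114.,  53.]), np.float64(-0.001))]
disp [(array([ 437., -286.]), array([38., 34.]), np.float64(0.007)), (array([ 380., -519.]), array([71., 57.]), np.float64(-0.26)), (array([ 301., -360.]), array([92.,  8.]), np.float64(-0.201))]
recorder0 0.97 [ 605.3 -291.6]
recorder0 0.7 [ 409.1 -285.6]
recorder0_port 0.62 [ 448.2 -288.4]
```

View pics/a1.png

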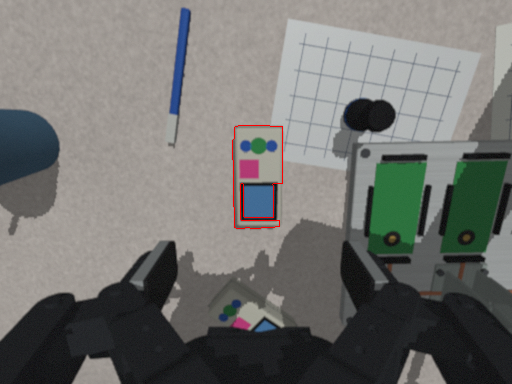

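Emit:
arm_command(
  rows=[
    {"grip": 1,"linear": [2,-1.5,60],"rot": [0,0,0]},
    {"grip": 1,"linear": [2,-1.5,120],"rot": [0,0,0]},
    {"grip": 1,"linear": [2,-1.5,150],"rot": [0,0,0]},
    {"grip": 1,"linear": [2,-1.5,166],"rot": [0,0,0]},
    {"grip": 1,"linear": [2,-1.5,166],"rot": [0,0,0]},
    {"grip": 0.3,"linear": [2,-1.5,166],"rot": [0,0,0]},
    {"grip": 0.3,"linear": [2,-1.5,166],"rot": [0,0,0]},
    {"grip": 0.3,"linear": [2,-1.5,166],"rot": [0,0,0]},
    {"grip": 0.3,"linear": [2,-1.5,166],"rot": [0,0,0]},
  ],
)

```text
clock: 6.18
position: [411.0, -287.4, 5.5]
ee_rot: [-0.003, 1.0, -0.001, 0.002]
contact_force: [0.2, 1.1, 5.3]
gripper_width: 48.7
grasp_force: 64.2
```

Emit:
arm_command(
  rows=[
    {"grip": 0.3,"linear": [0,0,-50],"rot": [0,0,0]},
    {"grip": 0.3,"linear": [0,0,-100],"rot": [0,0,0]},
    {"grip": 0.3,"linear": [-12,50,-110],"rot": [0,0,-0.017]},
    {"grip": 0.3,"linear": [-25,100,-110],"rot": [0,0,-0.017]},
    {"grip": 0.3,"linear": [-38,154,-110],"rot": [0,0,-0.017]},
    {"grip": 0.3,"linear": [-38,155,-110],"rot": [0,0,-0.017]},
    {"grip": 0.3,"linear": [-38,155,-110],"rot": [0,0,-0.017]},
  ],
)

```text
clock: 7.05
position: [446.6, -131.7, 113.9]
ee_rot: [-0.011, 1.0, 0.0, -0.0]
contact_force: [-0.6, -0.4, -2.8]
gripper_width: 48.9
grasp_force: 64.3
```

```bash
python3 look.py a2.png
```

```text
t 7.05 pos [ 446.6 -131.7  113.9] psi -3.119 w 48.9 gf 64.3 F [-0.6 -0.4 -2.8]
recorder0 0.88 [111. 317.] [ 599.1 -292.5]
recorder0 0.66 [261. 239.] [ 499.9 -128.1]
recorder0_port 0.39 [110. 320.] [ 602.9 -293.5]
pink [(array([ 496., -150.]), array([38., 37.]), np.float64(-1.549))]
disp [(array([ 558., -129.]), array([63., 56.]), np.float64(-1.549)), (array([ 449., -106.]), array([22., 20.]), np.float64(0.041)), (array([ 450., -157.]), array([22., 20.]), np.float64(0.002))]
green [(array([ 454., -131.]), array([33., 33.]), np.float64(0.793)), (array([448., -45.]), array([109.,  54.]), np.float64(0.027)), (array([ 401., -133.]), array([53., 13.]), np.float64(-1.549)), (array([445.,  41.]), array([109.,  54.]), np.float64(0.025))]
```

View pics/a2.png

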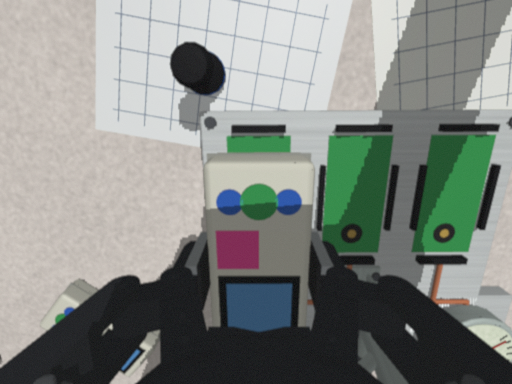

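Emit:
arm_command(
  rows=[
    {"grip": 0.3,"linear": [-3,0.5,45],"rot": [0,0,0]},
    {"grip": 0.3,"linear": [-3,0.5,75],"rot": [0,0,0]},
    {"grip": 0.3,"linear": [-3,0.5,85],"rot": [0,0,0]},
    {"grip": 0.3,"linear": [-3,0.5,90],"rot": [0,0,0]},
    {"grip": 0.3,"linear": [-3,0.5,90],"rot": [0,0,0]},
    {"grip": 0.3,"linear": [-3,0.5,90],"rot": [0,0,0]},
  ],
)

```text
clock: 7.95
position: [450.8, -131.4, 24.8]
ee_rot: [-0.011, 1.0, 0.0, 0.001]
contact_force: [0.0, -0.1, -3.2]
gripper_width: 49.2
grasp_force: 64.3
```

Emit:
arm_command(
  rows=[
    {"grip": 0.3,"linear": [1,0,1],"rot": [0,0,0]},
    {"grip": 0.3,"linear": [1,0,1.3],"rot": [0,0,0]},
    {"grip": 0.75,"linear": [1,0,1.3],"rot": [0,0,0]},
    {"grip": 0.75,"linear": [1,0,1.3],"rot": [0,0,0]},
    {"grip": 0.75,"linear": [1,0,1.3],"rot": [0,0,0]},
    {"grip": 0.75,"linear": [1,0,-50],"rot": [0,0,0]},
    {"grip": 0.75,"linear": [1,0,-110],"rot": [0,0,0]},
    {"grip": 1,"linear": [1,0,-150],"rot": [0,0,0]},
    {"grip": 1,"linear": [1,0,-150],"rot": [0,0,0]},
  ],
)

```text
clock: 9.07
position: [451.2, -131.4, 177.4]
ee_rot: [-0.011, 1.0, -0.0, 0.004]
contact_force: [-0.5, 0.8, -1.7]
gripper_width: 85.4
grasp_force: 0.0
```

```bash
python3 look.py a3.png; python3 rec.py a4.png 450 -131 0.02 48;python3 -c "
from h import *
plan([602,-292,190],-np.pi+.89)"
```

```text
t 9.07 pos [ 451.2 -131.4  177.4] psi -3.119 w 85.4 gf 0.0 F [-0.5  0.8 -1.7]
recorder0 0.65 [258. 175.] [ 455.  -131.2]
recorder0 0.62 [133. 281.] [ 603.  -294.7]
recorder0_port 0.81 [256. 203.] [ 489.1 -133.9]
pink [(array([ 444., -142.]), array([21., 20.]), np.float64(0.021))]
disp [(array([ 482., -130.]), array([39., 35.]), np.float64(0.022)), (array([471., 136.]), array([70., 20.]), np.float64(0.286)), (array([ 319., -351.]), array([60., 12.]), np.float64(-0.2))]
green [(array([ 420., -132.]), array([16., 16.]), np.float64(-1.549)), (array([447., -45.]), array([108.,  53.]), np.float64(0.025)), (array([445.,  41.]), array([109.,  54.]), np.float64(0.028))]
t 9.22 pos [ 448.2 -131.3  172.9] psi -3.12 w 85.6 gf 0.0 F [-0.2 -0.  -0.7]
box [(array([ 447., -132.]), array([104.,  54.]), np.float64(0.021))]
disp [(array([ 482., -130.]), array([40., 35.]), np.float64(0.021)), (array([468., 134.]), array([61., 17.]), np.float64(0.277)), (array([ 317., -351.]), array([64., 12.]), np.float64(-0.214))]
recorder0 0.97 [ 451.1 -130.7]
recorder0 0.6 [ 602.5 -293.8]
recorder0_port 0.85 [ 494.  -128.5]
lin [-150.2, -163.9, -18.0] rot [0.001, -0.003, -0.868] |d| 223 rows 4.6 q6~ -0.23
```

View pics/a4.png

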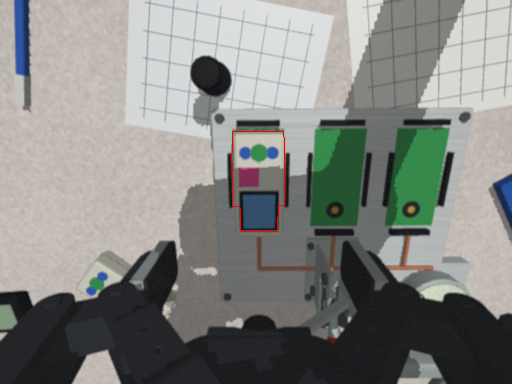

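Emit:
arm_command(
  rows=[
    {"grip": 1,"linear": [0,-60,-20],"rot": [0,0,0]},
    {"grip": 1,"linear": [-20,-120,-40],"rot": [0,0,-0.15]},
    {"grip": 1,"linear": [-70,-150,-40],"rot": [0,0,-0.33]},
    {"grip": 1,"linear": [-120,-164,-30],"rot": [0,0,-0.5]},
    {"grip": 1,"linear": [-148,-164,-18],"rot": [0,0,-0.868]},
    {"grip": 1,"linear": [-148,-164,-18],"rot": [0,0,-0.868]},
    {"grip": 1,"linear": [-148,-164,-18],"rot": [0,0,-0.868]},
    {"grip": 1,"linear": [-148,-164,-18],"rot": [0,0,-0.868]},
  ],
)

```text
clock: 10.38
position: [600.3, -292.1, 191.4]
ee_rot: [-0.429, 0.903, 0.0, -0.0]
contact_force: [0.1, -0.7, 0.6]
gripper_width: 85.2
grasp_force: 0.0
```

```bash
python3 rec.py b1.png 602 -292 0.89; python3 -c "
from h import *
plan([602,-292,5.5],-np.pi+.89)"
```

```text
t 10.38 pos [ 600.3 -292.1  191.4] psi -2.254 w 85.2 gf 0.0 F [ 0.1 -0.7  0.6]
box [(array([ 597., -294.]), array([101.,  48.]), np.float64(0.9))]
disp [(array([ 858., -316.]), array([55., 31.]), np.float64(0.052)), (array([ 470., -115.]), array([40., 37.]), np.float64(0.025)), (array([ 841., -444.]), array([48., 28.]), np.float64(0.624)), (array([ 614., -273.]), array([36., 34.]), np.float64(0.886))]
recorder0 0.92 [ 442.3 -119.1]
recorder0 0.72 [ 604.6 -287.3]
recorder0_port 0.58 [ 483.4 -119.4]
lin [-1.1, -1.1, 186.8] rot [-0.0, 0.0, -0.002] |d| 187 rows 3.0 q6~ -0.23
```

View pics/b1.png

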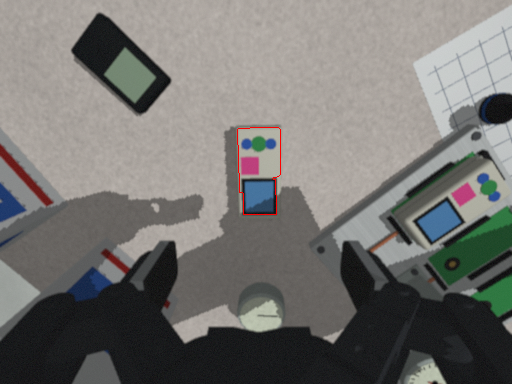

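Emit:
arm_command(
  rows=[
    {"grip": 1,"linear": [1.5,1,60],"rot": [0,0,0]},
    {"grip": 1,"linear": [1.5,1,120],"rot": [0,0,0]},
    {"grip": 1,"linear": [1.5,1,165],"rot": [0,0,0]},
    {"grip": 1,"linear": [1.5,1,186],"rot": [0,0,0]},
    {"grip": 1,"linear": [1.5,1,186],"rot": [0,0,0]},
    {"grip": 0.3,"linear": [1.5,1,186],"rot": [0,0,0]},
    {"grip": 0.3,"linear": [1.5,1,186],"rot": [0,0,0]},
    {"grip": 0.3,"linear": [1.5,1,186],"rot": [0,0,0]},
    {"grip": 0.3,"linear": [1.5,1,186],"rot": [0,0,0]},
  ],
)

```text
clock: 11.65
position: [600.2, -292.9, 8.2]
ee_rot: [-0.431, 0.903, -0.001, 0.001]
contact_force: [-0.9, 1.1, 6.3]
gripper_width: 48.3
grasp_force: 65.9
```

Emit:
arm_command(
  rows=[
    {"grip": 0.3,"linear": [0,0,-60],"rot": [0,0,0]},
    {"grip": 0.3,"linear": [0,0,-120],"rot": [0,0,0]},
    {"grip": 0.3,"linear": [0,0,-180],"rot": [0,0,0]},
    {"grip": 0.3,"linear": [-20,40,-222],"rot": [0,0,0.15]},
    {"grip": 0.3,"linear": [-50,95,-222],"rot": [0,0,0.32]},
    {"grip": 0.3,"linear": [-75,150,-222],"rot": [0,0,0.5]},
    {"grip": 0.3,"linear": [-100,205,-222],"rot": [0,0,0.68]},
    {"grip": 0.3,"linear": [-125,260,-222],"rot": [0,0,0.867]},
    {"grip": 0.3,"linear": [-150,310,-222],"rot": [0,0,0.867]},
    {"grip": 0.3,"linear": [-161,331,-222],"rot": [0,0,0.867]},
  ],
)

```text
clock: 12.9
position: [441.0, 42.6, 227.8]
ee_rot: [-0.012, 1.0, 0.0, -0.0]
contact_force: [0.4, 0.9, -1.2]
gripper_width: 48.8
grasp_force: 64.9
```

```bash
python3 look.py b2.png; python3 -c "
from h import *
plan([446,41,110],-np.pi+.024)"
```

```text
t 12.9 pos [441.   42.6 227.8] psi -3.117 w 48.8 gf 64.9 F [ 0.4  0.9 -1.2]
recorder0 0.76 [124. 171.] [ 454.  -139.1]
recorder0 0.57 [261. 238.] [548.2  48.8]
recorder0_port 0.6 [124. 196.] [ 489.  -142.7]
pink [(array([544.,  17.]), array([56., 55.]), np.float64(-1.547)), (array([ 443., -151.]), array([21., 19.]), np.float64(-1.547))]
disp [(array([641.,  48.]), array([94., 93.]), np.float64(0.027)), (array([478.,   5.]), array([32., 30.]), np.float64(0.005)), (array([474.,  81.]), array([32., 30.]), np.float64(0.042)), (array([ 481., -140.]), array([38., 35.]), np.float64(0.024)), (array([442., 270.]), array([228., 145.]), np.float64(-0.977))]
green [(array([480.,  43.]), array([47., 47.]), np.float64(-0.75)), (array([ 419., -148.]), array([16., 16.]), np.float64(0.192)), (array([403.,  40.]), array([52., 25.]), np.float64(-1.547)), (array([447., -46.]), array([108.,  52.]), np.float64(0.024))]
lin [-3.8, -0.8, 118.0] rot [0.0, -0.0, 0.001] |d| 118 rows 1.9 q6~ -1.64
```

View pics/b2.png

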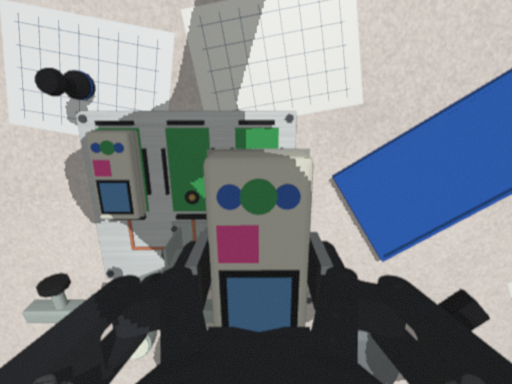

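Emit:
arm_command(
  rows=[
    {"grip": 0.3,"linear": [-4,-1.5,60],"rot": [0,0,0]},
    {"grip": 0.3,"linear": [-5,-1.5,120],"rot": [0,0,0]},
    {"grip": 0.3,"linear": [-5,-1.5,170],"rot": [0,0,0]},
    {"grip": 0.3,"linear": [-5,-1.5,190],"rot": [0,0,0]},
    {"grip": 0.3,"linear": [-5,-1.5,199],"rot": [0,0,0]},
    {"grip": 0.3,"linear": [-5,-1.5,201],"rot": [0,0,0]},
    {"grip": 0.3,"linear": [-5,-1.5,201],"rot": [0,0,0]},
  ],
)

```text
clock: 13.92
position: [448.9, 39.5, 27.7]
ee_rot: [-0.011, 1.0, 0.0, 0.001]
contact_force: [-0.1, -0.2, -1.8]
gripper_width: 48.8
grasp_force: 64.8
```

Emit:
arm_command(
  rows=[
    {"grip": 0.3,"linear": [2.5,1,0],"rot": [0,0,0]},
    {"grip": 0.3,"linear": [2.5,1,1.2],"rot": [0,0,0]},
    {"grip": 0.3,"linear": [2.5,1,1.2],"rot": [0,0,0]},
    {"grip": 0.75,"linear": [2.5,1,1.2],"rot": [0,0,0]},
    {"grip": 0.75,"linear": [2.5,1,1.2],"rot": [0,0,0]},
    {"grip": 0.75,"linear": [2.5,1,1.2],"rot": [0,0,0]},
    {"grip": 0.75,"linear": [2.5,1,-60],"rot": [0,0,0]},
    {"grip": 0.75,"linear": [2.5,1,-120],"rot": [0,0,0]},
    {"grip": 1,"linear": [10,1,-180],"rot": [0,0,0]},
    {"grip": 1,"linear": [30,1,-230],"rot": [0,0,0]},
  ],
)

```text
clock: 15.18
position: [418.3, 39.8, 259.4]
ee_rot: [-0.011, 1.0, 0.0, 0.001]
contact_force: [0.2, 0.2, 0.3]
gripper_width: 85.5
grasp_force: 0.0
```

```bash
cat > pock.py <<'E'
from h import *
import sys
s=now(); p=imaging.get_image('wrist'); save(p,sys.argv[1])
print('disp48',rects(p,mask(p,(98,90,60),(125,255,255)),48,150,s))
print('green18',rects(p,mask(p,(50,90,40),(85,255,255)),18,100,s))
for q,z in(('gauge',47),('clamp_knob',90),('clamp_pivot',28)):
    for t in models.tip_of(p,q)[:2]: print(q,round(t['score'],2),t['pixel'],np.round(onz(p,t['pixel'],z,s)[:2],1))
print('red',rects(p,mask(p,(0,150,80),(8,255,255)),90,60,s))
E
python3 pock.py b3.png; python3 -c "
from h import *
plan([690,-40,200],-np.pi+.024)"
```

```text
t 15.18 pos [418.3  39.8 259.4] psi -3.119 w 85.5 gf 0.0 F [0.2 0.2 0.3]
disp48 [(array([ 476., -131.]), array([37., 34.]), np.float64(0.022)), (array([470.,  41.]), array([38., 34.]), np.float64(0.022)), (array([429., 271.]), array([246., 138.]), np.float64(-0.976))]
green18 [(array([447., -45.]), array([109.,  53.]), np.float64(0.026))]
gauge 0.86 [283.5, 283.0] [592.   80.8]
clamp_pivot 0.92 [202.2, 268.9] [582.9 -42.4]
red [(array([ 724., -203.]), array([38.,  8.]), np.float64(-1.549)), (array([635., -35.]), array([30., 12.]), np.float64(-0.044))]
lin [-270.0, -86.2, 58.1] rot [0.002, 0.002, -0.001] |d| 289 rows 4.6 q6~ -1.49
```

View pics/b3.png

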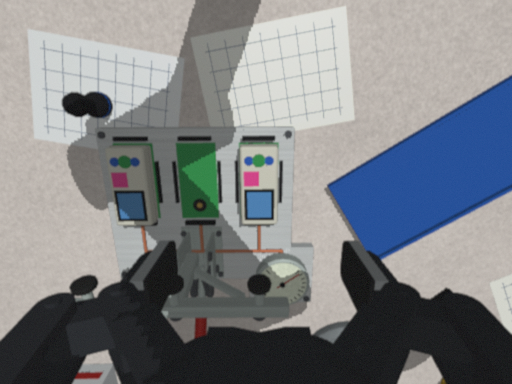

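Emit:
arm_command(
  rows=[
    {"grip": 1,"linear": [-60,-20,0],"rot": [0,0,0]},
    {"grip": 1,"linear": [-120,-40,0],"rot": [0,0,0]},
    {"grip": 1,"linear": [-180,-60,0],"rot": [0,0,0]},
    {"grip": 1,"linear": [-235,-78,15],"rot": [0,0,0]},
    {"grip": 1,"linear": [-270,-86,50],"rot": [0,0,0]},
    {"grip": 1,"linear": [-270,-86,58],"rot": [0,0,0]},
    {"grip": 1,"linear": [-270,-86,58],"rot": [0,0,0]},
  ],
)

```text
clock: 16.25
position: [688.8, -40.2, 196.2]
ee_rot: [-0.011, 1.0, -0.0, -0.003]
contact_force: [-0.9, -0.1, 0.4]
gripper_width: 85.5
grasp_force: 0.0
```

```bash
python3 pock.py k1.png; python3 -c "
from h import *
plan([690,-39.7,68],-np.pi+.023)"
```

```text
t 16.25 pos [688.8 -40.2 196.2] psi -3.119 w 85.5 gf 0.0 F [-0.9 -0.1  0.4]
disp48 [(array([ 945., -256.]), array([62., 26.]), np.float64(-0.538)), (array([ 865., -340.]), array([43., 15.]), np.float64(-1.548)), (array([ 824., -299.]), array([116.,  31.]), np.float64(-1.442)), (array([542., 181.]), array([82., 33.]), np.float64(0.596))]
green18 [(array([868., -40.]), array([147., 108.]), np.float64(-1.548))]
gauge 0.62 [382.8, 90.1] [594.8  80.1]
clamp_knob 0.62 [259.8, 194.8] [691.9 -38.8]
clamp_pivot 0.63 [261.1, 79.0] [585.4 -39.7]
red [(array([ 766., -235.]), array([87.,  4.]), np.float64(-1.523)), (array([691., -39.]), array([28., 26.]), np.float64(0.022)), (array([648., -40.]), array([49., 14.]), np.float64(0.031))]
lin [0.4, -0.1, 133.1] rot [0.0, 0.003, 0.001] |d| 133 rows 2.1 q6~ -1.49
```

View pics/k1.png

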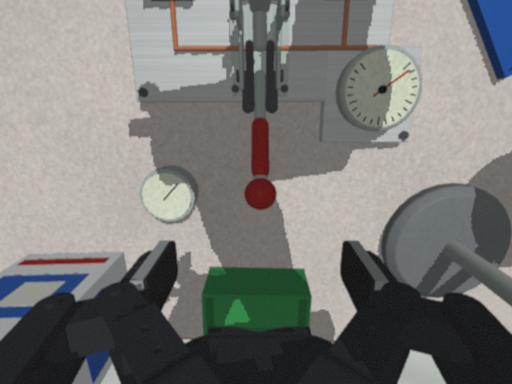

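Emit:
arm_command(
  rows=[
    {"grip": 1,"linear": [-2,1,60],"rot": [0,0,0]},
    {"grip": 1,"linear": [-2,1,110],"rot": [0,0,0]},
    {"grip": 1,"linear": [-2,1,128],"rot": [0,0,0]},
    {"grip": 1,"linear": [-2,1,128],"rot": [0,0,0]},
    {"grip": 0.1,"linear": [-2,1,128],"rot": [0,0,0]},
    {"grip": 0.1,"linear": [-2,1,128],"rot": [0,0,0]},
    {"grip": 0.1,"linear": [-2,1,128],"rot": [0,0,0]},
    {"grip": 0.1,"linear": [-2,1,128],"rot": [0,0,0]},
    {"grip": 0.1,"linear": [-2,1,128],"rot": [0,0,0]},
  ],
)

```text
clock: 17.58
position: [692.5, -39.0, 72.5]
ee_rot: [-0.012, 1.0, -0.0, 0.001]
contact_force: [-1.0, 1.3, 6.1]
gripper_width: 27.2
grasp_force: 58.7
```

```bash
cat > arc.py <<'E'
from h import *
import sys
# tool shift (tool x=-fixture x, z down) for a handle swing a0->a1 in n rows
a0,a1,n=float(sys.argv[1]),float(sys.argv[2]),int(sys.argv[3])
f=lambda a:np.array([-125*np.sin(np.pi/3-a),0,-125*np.cos(np.pi/3-a)])
print([np.round(f(a)-f(a0),1).tolist() for a in np.linspace(a0,a1,n+1)[1:]])
E
python3 arc.py 0 1.7 20; python3 -c "
from h import *
now()"
```

```text
[[5.7, 0.0, -9.0], [12.1, 0.0, -17.4], [19.3, 0.0, -25.3], [27.0, 0.0, -32.5], [35.4, 0.0, -39.1], [44.3, 0.0, -44.9], [53.6, 0.0, -49.9], [63.4, 0.0, -54.2], [73.4, 0.0, -57.6], [83.8, 0.0, -60.1], [94.3, 0.0, -61.7], [104.9, 0.0, -62.5], [115.5, 0.0, -62.3], [126.0, 0.0, -61.2], [136.5, 0.0, -59.3], [146.7, 0.0, -56.4], [156.7, 0.0, -52.7], [166.3, 0.0, -48.2], [175.5, 0.0, -42.9], [184.2, 0.0, -36.8]]
t 17.57 pos [692.5 -39.   72.5] psi -3.118 w 27.2 gf 58.7 F [-1.   1.3  6.1]
```

Emit:
arm_command(
  rows=[
    {"grip": 0.1,"linear": [5.7,0,-9],"rot": [0,0,0]},
    {"grip": 0.1,"linear": [12.1,0,-17.4],"rot": [0,0,0]},
    {"grip": 0.1,"linear": [19.3,0,-25.3],"rot": [0,0,0]},
    {"grip": 0.1,"linear": [27,0,-32.5],"rot": [0,0,0]},
    {"grip": 0.1,"linear": [35.4,0,-39.1],"rot": [0,0,0]},
    {"grip": 0.1,"linear": [44.3,0,-44.9],"rot": [0,0,0]},
    {"grip": 0.1,"linear": [53.6,0,-49.9],"rot": [0,0,0]},
    {"grip": 0.1,"linear": [63.4,0,-54.2],"rot": [0,0,0]},
    {"grip": 0.1,"linear": [73.4,0,-57.6],"rot": [0,0,0]},
    {"grip": 0.1,"linear": [83.8,0,-60.1],"rot": [0,0,0]},
  ],
)

```text
clock: 18.82
position: [608.2, -40.8, 132.1]
ee_rot: [-0.012, 1.0, 0.0, 0.001]
contact_force: [-0.4, 0.3, -0.1]
gripper_width: 8.5
grasp_force: 0.0
```

```bash
python3 pock.py k2.png; python3 - <<'E'
from h import *
p=imaging.get_image('top'); save(p,'t2.png')
for n in('top','scene'):
    q=imaging.get_image(n)
    for z in(90,150): print(n,z,rects(q,mask(q,(0,150,80),(8,255,255)),z,10))
a=cv2.imread('pics/t2.png')[120:280,180:380]; cv2.imwrite('pics/t2b.png',cv2.resize(a,(750,600),interpolation=cv2.INTER_CUBIC))
E
```

```text
t 18.82 pos [608.2 -40.8 132.1] psi -3.118 w 8.5 gf 0.0 F [-0.4  0.3 -0.1]
disp48 [(array([ 489., -137.]), array([20.,  8.]), np.float64(-1.548)), (array([484.,  50.]), array([19.,  7.]), np.float64(-1.447)), (array([471.,  36.]), array([21.,  9.]), np.float64(-1.548)), (array([ 471., -124.]), array([25., 10.]), np.float64(1.182)), (array([499., 133.]), array([73., 22.]), np.float64(0.282))]
green18 [(array([479., -24.]), array([41., 13.]), np.float64(-0.0)), (array([480., -65.]), array([41., 13.]), np.float64(0.034))]
gauge 0.55 [399.9, 185.2] [594.1  78.8]
gauge 0.3 [258.8, 166.5] [580.8 -40.8]
clamp_knob 0.65 [253.8, 310.0] [687.7 -42.4]
clamp_pivot 0.88 [258.3, 168.5] [586.6 -41.1]
red [(array([ 736., -240.]), array([31.,  7.]), np.float64(-1.548)), (array([688., -39.]), array([41., 24.]), np.float64(0.023)), (array([632., -40.]), array([60., 14.]), np.float64(0.012))]
top 90 [(array([849., 577.]), array([148., 117.]), np.float64(-1.567))]
top 150 [(array([820., 542.]), array([141., 111.]), np.float64(-1.567))]
scene 90 []
scene 150 []
```

View pics/k2.png

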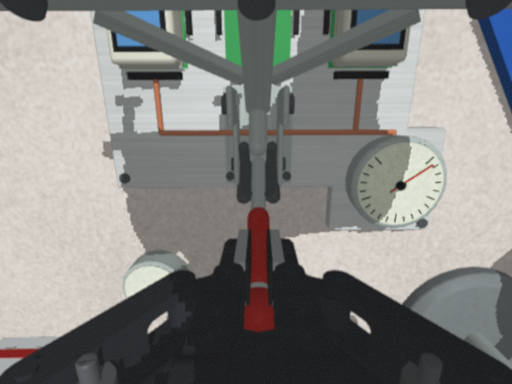

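```bash
python3 - <<'E'
from h import *
s=now(); p=imaging.get_image('wrist')
W=np.eye(4);W[:3,:3]=R.from_quat(s['ee_rot']).as_matrix();W[:3,3]=s['position']
E=np.linalg.inv(W@np.array(p['T_tool_cam']))
for a in np.arange(0,1.71,.1):
    o=[]
    for r in(60,110,125):
        x=135+r*np.sin(np.pi/3-a); z=28+r*np.cos(np.pi/3-a)
        X=E@[447.3+x-0,-45.3+.023*x,z,1]; o.append(round(X[1]/X[2]*p['fy']+p['cy']))
    print(round(a,1),o,round(447.3+x),round(z))
m=mask(p,(0,150,60),(8,255,255))[:,240:280]; print(np.flatnonzero(m.sum(1)>0)[[0,-1]], m.sum(1)[200:345:5]//255)
E
```

```text
t 19.18 pos [608.5 -40.9 130.9] psi -3.119 w 8.6 gf 0.0 F [0.6 0.  1. ]
0.0 [232, 294, 315] 691 91
0.1 [231, 296, 317] 684 101
0.2 [229, 295, 318] 676 111
0.3 [226, 293, 317] 667 120
0.4 [223, 289, 313] 658 128
0.5 [219, 283, 307] 647 135
0.6 [213, 274, 298] 636 141
0.7 [207, 263, 286] 625 146
0.8 [201, 250, 270] 613 149
0.9 [193, 234, 251] 601 152
1.0 [185, 215, 228] 588 153
1.1 [177, 195, 203] 576 153
1.2 [168, 174, 176] 563 152
1.3 [159, 151, 148] 551 149
1.4 [150, 129, 120] 539 145
1.5 [141, 108, 93] 528 140
1.6 [133, 88, 68] 517 134
1.7 [125, 71, 47] 506 127
[209 331] [ 0  0 13 19 20 19 16 15 16 15 15 15 15 15 15 15 16  0 16 16 18 21 28 27
 29 30 14  0  0]
```

View pics/t2b.png

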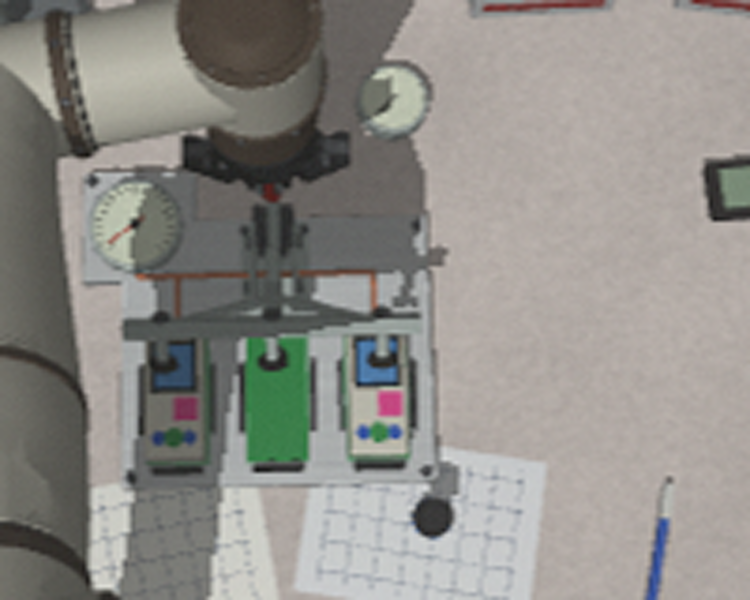

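Emit:
arm_command(
  rows=[
    {"grip": 0.7,"linear": [0,0,0],"rot": [0,0,0]},
    {"grip": 0.7,"linear": [0,0,0],"rot": [0,0,0]},
    {"grip": 0.7,"linear": [0,0,-50],"rot": [0,0,0]},
    {"grip": 0.7,"linear": [-15,1,-95],"rot": [0,0,0]},
    {"grip": 0.7,"linear": [-40,1.5,-105],"rot": [0,0,0]},
    {"grip": 0.7,"linear": [-40,1.5,-105],"rot": [0,0,0]},
  ],
)

```text
clock: 19.98
position: [649.5, -38.3, 236.6]
ee_rot: [-0.011, 1.0, 0.0, 0.001]
contact_force: [-0.4, 0.1, -1.1]
gripper_width: 59.9
grasp_force: 0.0
```

```bash
cat > knob.py <<'E'
from h import *
s=now(); p=imaging.get_image('wrist'); save(p,'k3.png')
W=np.eye(4);W[:3,:3]=R.from_quat(s['ee_rot']).as_matrix();W[:3,3]=s['position']
E=np.linalg.inv(W@np.array(p['T_tool_cam']))
def pj(a,r):
    x=135+r*np.sin(np.pi/3-a); z=28+r*np.cos(np.pi/3-a)
    X=E@[447.3+x,-45.3+.023*x,z,1]; return X[1]/X[2]*p['fy']+p['cy'],447.3+x,z
m=mask(p,(0,150,60),(8,255,255)); rows=np.flatnonzero(m[:,235:285].sum(1)>3*255); print('rows',rows[[0,-1]],'w',m[rows[-1]-25:rows[-1],200:310].sum(1).max()//255)
print(models.tip_of(p,'clamp_knob')[:2])
for a in np.arange(0,1.71,.1): k=pj(a,125); print(round(a,1),round(pj(a,52)[0]),round(k[0]),round(k[1]),round(k[2]))
E
python3 knob.py
```

```text
t 19.98 pos [649.5 -38.3 236.6] psi -3.119 w 59.9 gf 0.0 F [-0.4  0.1 -1.1]
rows [140 211] w 29
[{'pixel': [256.5, 196.2], 'score': 0.82}]
0.0 154 216 691 91
0.1 152 214 684 101
0.2 150 210 676 111
0.3 147 205 667 120
0.4 144 198 658 128
0.5 140 190 647 135
0.6 136 180 636 141
0.7 131 168 625 146
0.8 127 155 613 149
0.9 122 140 601 152
1.0 117 125 588 153
1.1 111 108 576 153
1.2 106 91 563 152
1.3 101 74 551 149
1.4 96 58 539 145
1.5 91 43 528 140
1.6 86 29 517 134
1.7 82 16 506 127
```

View pics/k3.png

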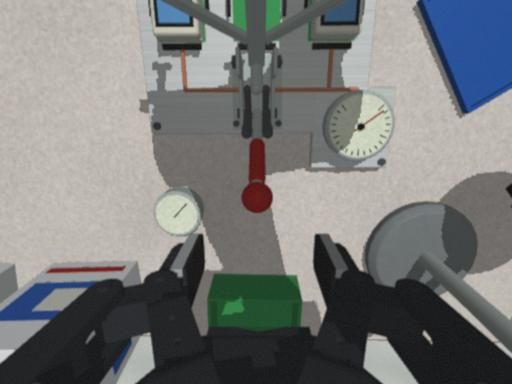

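Emit:
arm_command(
  rows=[
    {"grip": 0.7,"linear": [-6.5,-1.7,55],"rot": [0,0,0]},
    {"grip": 0.7,"linear": [-6.5,-1.7,105],"rot": [0,0,0]},
    {"grip": 0.7,"linear": [-6.5,-1.7,131],"rot": [0,0,0]},
    {"grip": 0.7,"linear": [-6.5,-1.7,131],"rot": [0,0,0]},
    {"grip": 0.7,"linear": [-6.5,-1.7,131],"rot": [0,0,0]},
    {"grip": 0.0,"linear": [-6.5,-1.7,131],"rot": [0,0,0]},
    {"grip": 0.0,"linear": [-6.5,-1.7,131],"rot": [0,0,0]},
    {"grip": 0.0,"linear": [-6.5,-1.7,131],"rot": [0,0,0]},
    {"grip": 0.0,"linear": [-6.5,-1.7,131],"rot": [0,0,0]},
  ],
)

```text
clock: 21.2
position: [655.9, -40.0, 106.5]
ee_rot: [-0.012, 1.0, 0.0, 0.002]
contact_force: [1.1, 0.4, 4.6]
gripper_width: 27.3
grasp_force: 58.9
```

```bash
python3 arc.py 0.42 0.82 6;python3 arc.py 0.82 1.7 10
```

```text
[[6.9, 0.0, -4.7], [14.1, 0.0, -8.9], [21.6, 0.0, -12.6], [29.3, 0.0, -15.8], [37.2, 0.0, -18.4], [45.2, 0.0, -20.6]]
[[10.8, 0.0, -2.0], [21.8, 0.0, -3.0], [32.8, 0.0, -3.1], [43.7, 0.0, -2.2], [54.6, 0.0, -0.4], [65.2, 0.0, 2.4], [75.5, 0.0, 6.1], [85.5, 0.0, 10.7], [95.1, 0.0, 16.2], [104.1, 0.0, 22.5]]
```

Emit:
arm_command(
  rows=[
    {"grip": 0.0,"linear": [6.9,0,-4.7],"rot": [0,0,0]},
    {"grip": 0.0,"linear": [14.1,0,-8.9],"rot": [0,0,0]},
    {"grip": 0.0,"linear": [21.6,0,-12.6],"rot": [0,0,0]},
    {"grip": 0.0,"linear": [29.3,0,-15.8],"rot": [0,0,0]},
    {"grip": 0.0,"linear": [37.2,0,-18.4],"rot": [0,0,0]},
    {"grip": 0.0,"linear": [45.2,0,-20.6],"rot": [0,0,0]},
  ],
)

```text
clock: 21.95
position: [608.8, -41.2, 126.1]
ee_rot: [-0.011, 1.0, 0.0, 0.0]
contact_force: [3.9, -1.3, 2.9]
gripper_width: 27.0
grasp_force: 60.0
```

Emit:
arm_command(
  rows=[
    {"grip": 0.0,"linear": [10.8,0,-2],"rot": [0,0,0]},
    {"grip": 0.0,"linear": [21.8,0,-3],"rot": [0,0,0]},
    {"grip": 0.0,"linear": [32.8,0,-3.1],"rot": [0,0,0]},
    {"grip": 0.0,"linear": [43.7,0,-2.2],"rot": [0,0,0]},
    {"grip": 0.0,"linear": [54.6,0,-0.4],"rot": [0,0,0]},
    {"grip": 0.0,"linear": [65.2,0,2.4],"rot": [0,0,0]},
    {"grip": 0.0,"linear": [75.5,0,6.1],"rot": [0,0,0]},
  ],
)

```text
clock: 22.82
position: [533.2, -42.8, 119.2]
ee_rot: [-0.011, 1.0, 0.0, -0.0]
contact_force: [0.6, 1.1, -0.2]
gripper_width: 0.3
grasp_force: 0.1
```

Emit:
arm_command(
  rows=[
    {"grip": 0.6,"linear": [0,0,-10],"rot": [0,0,0]},
    {"grip": 0.6,"linear": [0,0,-60],"rot": [0,0,0]},
    {"grip": 0.6,"linear": [-40,0,-115],"rot": [0,0,0]},
    {"grip": 0.6,"linear": [-40,0,-115],"rot": [0,0,0]},
    {"grip": 0.6,"linear": [-40,0,-115],"rot": [0,0,0]},
  ],
)

```text
clock: 23.45
position: [574.2, -41.8, 234.8]
ee_rot: [-0.011, 1.0, 0.0, 0.0]
contact_force: [-0.2, -0.1, -0.5]
gripper_width: 51.5
grasp_force: 0.0
```

```bash
python3 knob.py
```

```text
t 23.45 pos [574.2 -41.8 234.8] psi -3.119 w 51.5 gf 0.0 F [-0.2 -0.1 -0.5]
rows [137 173] w 33
[]
0.0 215 276 691 91
0.1 214 276 684 101
0.2 212 275 676 111
0.3 211 273 667 120
0.4 209 269 658 128
0.5 206 264 647 135
0.6 203 257 636 141
0.7 199 249 625 146
0.8 196 239 613 149
0.9 192 227 601 152
1.0 187 215 588 153
1.1 183 201 576 153
1.2 178 186 563 152
1.3 173 171 551 149
1.4 169 156 539 145
1.5 164 142 528 140
1.6 159 128 517 134
1.7 155 115 506 127
```

View pics/k3.png

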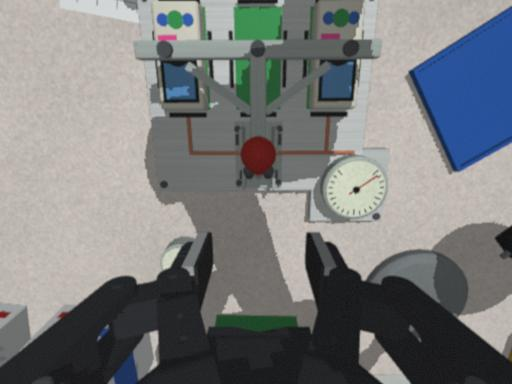

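Emit:
arm_command(
  rows=[
    {"grip": 0,"linear": [-5,0,0],"rot": [0,0,0]},
    {"grip": 0,"linear": [-5,0,20],"rot": [0,0,0]},
    {"grip": 0,"linear": [-5,0,70],"rot": [0,0,0]},
    {"grip": 0,"linear": [-5,0,105],"rot": [0,0,0]},
    {"grip": 0,"linear": [-5,0,113],"rot": [0,0,0]},
    {"grip": 0,"linear": [-5,0,113],"rot": [0,0,0]},
    {"grip": 0,"linear": [8,0,113],"rot": [0,0,0]},
    {"grip": 0,"linear": [16,0,113],"rot": [0,0,0]},
    {"grip": 0,"linear": [24,0,113],"rot": [0,0,0]},
    {"grip": 0,"linear": [32,0,113],"rot": [0,0,0]},
  ],
)

```text
clock: 24.8
position: [541.7, -42.5, 122.0]
ee_rot: [-0.011, 1.0, 0.0, 0.001]
contact_force: [1.6, 0.1, -1.1]
gripper_width: -0.2
grasp_force: 0.6
```

Emit:
arm_command(
  rows=[
    {"grip": 0,"linear": [5,0,0],"rot": [0,0,0]},
    {"grip": 0,"linear": [10,0,0],"rot": [0,0,0]},
    {"grip": 0,"linear": [15,0,0],"rot": [0,0,0]},
    {"grip": 0,"linear": [18,0,0],"rot": [0,0,0]},
    {"grip": 0,"linear": [18,0,0],"rot": [0,0,0]},
  ],
)

```text
clock: 25.42
position: [532.4, -41.8, 123.2]
ee_rot: [-0.012, 1.0, 0.001, 0.01]
contact_force: [17.0, -1.0, -9.6]
gripper_width: 0.2
grasp_force: 7.9
```

Emit:
arm_command(
  rows=[
    {"grip": 0,"linear": [0,0,0],"rot": [0,0,0]},
    {"grip": 0,"linear": [-30,0,0],"rot": [0,0,0]},
    {"grip": 0,"linear": [-40,0,-60],"rot": [0,0,0]},
    {"grip": 0,"linear": [-20,0,-115],"rot": [0,0,0]},
    {"grip": 0.5,"linear": [-10,0,-135],"rot": [0,0,0]},
    {"grip": 0.5,"linear": [-10,0,-135],"rot": [0,0,0]},
  ],
)

```text
clock: 26.18
position: [534.0, -42.8, 258.4]
ee_rot: [-0.011, 1.0, 0.0, 0.002]
contact_force: [0.3, -0.1, -0.5]
gripper_width: 35.9
grasp_force: 0.0
```

```bash
python3 knob.py; python3 - <<'E'
from h import *
for n in('top','scene'):
    p=imaging.get_image(n); save(p,n+'3.png')
    for q,z in [('lens',229),('magnifier_knob',264)]:
        for r in models.tip_of(p,q)[:2]: print(n,q,round(r['score'],2),r['pixel'],np.round(onz(p,r['pixel'],z)[:2]))
E
```

```text
t 26.18 pos [534.  -42.8 258.4] psi -3.119 w 35.9 gf 0.0 F [ 0.3 -0.1 -0.5]
rows [143 188] w 24
[{'pixel': [154.5, 5.9], 'score': 0.75}, {'pixel': [255.8, 154.5], 'score': 0.64}]
0.0 235 292 691 91
0.1 235 292 684 101
0.2 234 292 676 111
0.3 233 291 667 120
0.4 231 288 658 128
0.5 229 284 647 135
0.6 226 279 636 141
0.7 223 272 625 146
0.8 220 264 613 149
0.9 217 254 601 152
1.0 213 244 588 153
1.1 209 232 576 153
1.2 205 220 563 152
1.3 201 207 551 149
1.4 196 194 539 145
1.5 192 181 528 140
1.6 188 168 517 134
1.7 184 156 506 127
top lens 0.83 [109.6, 160.4] [603. 348.]
top magnifier_knob 0.86 [123.1, 171.5] [562. 294.]
scene lens 0.6 [377.0, 270.0] [608. 350.]
scene magnifier_knob 0.97 [365.7, 236.8] [555. 292.]
scene magnifier_knob 0.48 [288.0, 211.6] [582.  86.]
```

View pics/k3.png

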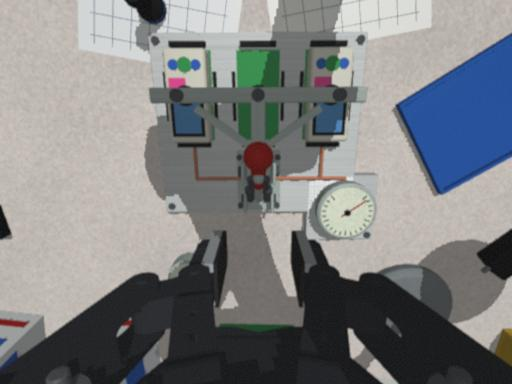

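Emit:
arm_command(
  rows=[
    {"grip": 0.5,"linear": [0,0,-60],"rot": [0,0,0]},
    {"grip": 0.5,"linear": [0,40,-110],"rot": [0,0,0]},
    {"grip": 0.5,"linear": [-10,90,-140],"rot": [0,0,0]},
    {"grip": 0.5,"linear": [-15,150,-140],"rot": [0,0,0]},
    {"grip": 0.5,"linear": [-20,210,-140],"rot": [0,0,0]},
    {"grip": 0.7,"linear": [-25,270,-140],"rot": [0,0,0]},
    {"grip": 0.7,"linear": [-28,320,-140],"rot": [0,0,0]},
    {"grip": 0.7,"linear": [-28,337,-140],"rot": [0,0,0]},
    {"grip": 0.7,"linear": [-28,337,-140],"rot": [0,0,0]},
  ],
)

```text
clock: 27.7
position: [554.2, 295.5, 395.5]
ee_rot: [-0.012, 1.0, -0.001, -0.001]
contact_force: [-0.4, -0.1, 0.7]
gripper_width: 60.0
grasp_force: 0.0
```

```bash
cat > mag.py <<'E'
from h import *
from scipy.optimize import least_squares
s=now(); p=imaging.get_image('wrist'); save(p,'m1.png')
for q,z in [('lens',229),('magnifier_knob',264),('gauge',47)]:
    for r in models.tip_of(p,q)[:2]: print(q,round(r['score'],2),np.round(r['pixel']),np.round(onz(p,r['pixel'],z,s)[:2],1))
print('orange',rects(p,mask(p,(5,120,80),(22,255,255)),262,20,s))
m=mask(p,(0,0,0),(179,255,45)); 
E
python3 mag.py
```

```text
t 27.7 pos [554.2 295.5 395.5] psi -3.117 w 60.0 gf 0.0 F [-0.4 -0.1  0.7]
lens 0.83 [300. 211.] [595.6 345.4]
magnifier_knob 0.72 [ 20. 119.] [495.5  66.8]
magnifier_knob 0.6 [265. 178.] [547.5 302.3]
gauge 0.58 [141. 170.] [593.2  84.4]
gauge 0.43 [ 77. 161.] [578.1 -26.8]
orange [(array([728., 570.]), array([26.,  8.]), np.float64(0.891)), (array([729.,  28.]), array([55., 15.]), np.float64(-1.546)), (array([699., 313.]), array([131.,  75.]), np.float64(-1.546)), (array([545., 299.]), array([17.,  7.]), np.float64(-1.419))]
```

Emit:
arm_command(
  rows=[
    {"grip": 0.7,"linear": [7,5.5,60],"rot": [0,0,0]},
    {"grip": 0.7,"linear": [7,5.5,115],"rot": [0,0,0]},
    {"grip": 0.7,"linear": [7,5.5,140],"rot": [0,0,0]},
    {"grip": 0.7,"linear": [7,5.5,147],"rot": [0,0,0]},
    {"grip": 0.7,"linear": [7,5.5,147],"rot": [0,0,0]},
    {"grip": 0.05,"linear": [7,5.5,147],"rot": [0,0,0]},
    {"grip": 0.05,"linear": [7,5.5,147],"rot": [0,0,0]},
    {"grip": 0.05,"linear": [7,5.5,147],"rot": [0,0,0]},
    {"grip": 0.05,"linear": [7,5.5,147],"rot": [0,0,0]},
    {"grip": 0.05,"linear": [7,5.5,147],"rot": [0,0,0]},
  ],
)

```text
clock: 29.15
position: [547.8, 300.2, 251.0]
ee_rot: [-0.012, 1.0, 0.0, 0.001]
contact_force: [-0.8, -0.3, 4.7]
gripper_width: 17.3
grasp_force: 58.7
```

```bash
cat > swing.py <<'E'
from h import *
import sys
# tool-frame rows swinging about post P by total angle, tool turning along
P=np.array([773.9,208.1]); tot,n=float(sys.argv[1]),int(sys.argv[2]); s=now(); Rc=R.from_quat(s['ee_rot'])
v=np.array(s['position'])[:2]-P; print('radius',np.hypot(*v).round(1))
for a in np.linspace(0,tot,n+1)[1:]:
    w=R.from_euler('z',a).apply([*v,0]); d=Rc.inv().apply(w-[*v,0]); print(np.round(d,1).tolist(),'rz',round(-a,3))
E
python3 swing.py 1.283 20
```

```text
t 29.15 pos [547.8 300.2 251. ] psi -3.119 w 17.3 gf 58.7 F [-0.8 -0.3  4.7]
radius 244.2
[5.8, -14.6, -0.0] rz -0.064
[10.6, -29.5, -0.0] rz -0.128
[14.5, -44.6, -0.1] rz -0.192
[17.4, -60.0, -0.1] rz -0.257
[19.3, -75.6, -0.1] rz -0.321
[20.2, -91.2, -0.1] rz -0.385
[20.0, -106.9, -0.1] rz -0.449
[18.9, -122.5, -0.1] rz -0.513
[16.8, -138.0, -0.1] rz -0.577
[13.7, -153.3, -0.2] rz -0.642
[9.6, -168.5, -0.2] rz -0.706
[4.6, -183.3, -0.2] rz -0.77
[-1.4, -197.8, -0.2] rz -0.834
[-8.3, -211.8, -0.1] rz -0.898
[-16.1, -225.4, -0.1] rz -0.962
[-24.7, -238.5, -0.1] rz -1.026
[-34.2, -251.0, -0.1] rz -1.091
[-44.4, -262.8, -0.1] rz -1.155
[-55.4, -274.0, -0.1] rz -1.219
[-67.0, -284.4, -0.1] rz -1.283
```

Emit:
arm_command(
  rows=[
    {"grip": 0.05,"linear": [5.8,-14.6,0],"rot": [0,0,-0.064]},
    {"grip": 0.05,"linear": [10.6,-29.5,0],"rot": [0,0,-0.128]},
    {"grip": 0.05,"linear": [14.5,-44.6,0],"rot": [0,0,-0.192]},
    {"grip": 0.05,"linear": [17.4,-60,0],"rot": [0,0,-0.257]},
    {"grip": 0.05,"linear": [19.3,-75.6,0],"rot": [0,0,-0.321]},
    {"grip": 0.05,"linear": [20.2,-91.2,0],"rot": [0,0,-0.385]},
    {"grip": 0.05,"linear": [20,-106.9,0],"rot": [0,0,-0.449]},
    {"grip": 0.05,"linear": [18.9,-122.5,0],"rot": [0,0,-0.513]},
    {"grip": 0.05,"linear": [16.8,-138,0],"rot": [0,0,-0.577]},
    {"grip": 0.05,"linear": [13.7,-153.3,0],"rot": [0,0,-0.642]},
  ],
)

```text
clock: 30.4
position: [535.7, 145.5, 251.0]
ee_rot: [-0.327, 0.945, -0.0, -0.001]
contact_force: [-6.1, -0.5, 8.8]
gripper_width: 17.3
grasp_force: 58.9
```

```bash
python3 swing.py 0.641 10
```

```text
t 30.4 pos [535.7 145.5 251. ] psi -2.475 w 17.3 gf 58.9 F [-6.1 -0.5  8.8]
radius 246.3
[5.8, -14.7, 0.0] rz -0.064
[10.7, -29.7, 0.0] rz -0.128
[14.6, -45.0, 0.0] rz -0.192
[17.5, -60.5, 0.0] rz -0.256
[19.4, -76.2, 0.0] rz -0.32
[20.3, -91.9, -0.0] rz -0.385
[20.2, -107.7, -0.0] rz -0.449
[19.1, -123.5, -0.0] rz -0.513
[16.9, -139.1, -0.0] rz -0.577
[13.8, -154.6, -0.0] rz -0.641
```

Emit:
arm_command(
  rows=[
    {"grip": 0.05,"linear": [5.8,-14.7,0],"rot": [0,0,-0.064]},
    {"grip": 0.05,"linear": [10.7,-29.7,0],"rot": [0,0,-0.128]},
    {"grip": 0.05,"linear": [14.6,-45,0],"rot": [0,0,-0.192]},
    {"grip": 0.05,"linear": [17.5,-60.5,0],"rot": [0,0,-0.256]},
    {"grip": 0.05,"linear": [19.4,-76.2,0],"rot": [0,0,-0.32]},
    {"grip": 0.05,"linear": [20.3,-91.9,0],"rot": [0,0,-0.385]},
    {"grip": 0.05,"linear": [20.2,-107.7,0],"rot": [0,0,-0.449]},
    {"grip": 0.05,"linear": [19.1,-123.5,0],"rot": [0,0,-0.513]},
    {"grip": 0.05,"linear": [16.9,-139.1,0],"rot": [0,0,-0.577]},
    {"grip": 0.05,"linear": [13.8,-154.6,0],"rot": [0,0,-0.641]},
  ],
)

```text
clock: 31.65
position: [618.8, 12.3, 251.0]
ee_rot: [-0.608, 0.794, -0.0, -0.004]
contact_force: [-7.2, -8.7, 8.9]
gripper_width: 17.5
grasp_force: 59.0
```

```bash
cat > chk.py <<'E'
from h import *
s=now()
for n in('top','scene','wrist'):
    p=imaging.get_image(n); save(p,'c_'+n+'.png')
    for q,z in [('lens',229),('magnifier_knob',264),('gauge',47)]:
        for r in models.tip_of(p,q)[:2]: print(n,q,round(r['score'],2),np.round(r['pixel']),np.round(onz(p,r['pixel'],z,s)[:2],1))
P=np.array([773.9,208.1]); G=np.array([594.,79]); k=np.array(s['position'])[:2]
l=np.degrees(np.arctan2(*(k-P)[::-1]))%360; print('knob angle',l,'tcp lens est', P+225*np.array([np.cos(np.radians(l-15.8)),np.sin(np.radians(l-15.8))]))
E
python3 chk.py
```

```text
t 31.65 pos [618.8  12.3 251. ] psi -1.836 w 17.5 gf 59.0 F [-7.2 -8.7  8.9]
top lens 0.6 [208. 165.] [592.4  75.1]
top magnifier_knob 0.71 [230. 152.] [618.3  10.3]
top magnifier_knob 0.67 [225. 223.] [425.7  18.3]
top gauge 0.69 [213. 179.] [596.9  85.4]
scene lens 0.68 [281. 222.] [598.   77.1]
scene lens 0.23 [266. 207.] [577.7  19.2]
scene magnifier_knob 0.77 [258. 212.] [619.6  18.1]
scene magnifier_knob 0.24 [194. 258.] [810.5 -60.4]
scene gauge 0.86 [282. 253.] [596.8  89.6]
wrist magnifier_knob 0.6 [262. 260.] [616.9  15.7]
wrist magnifier_knob 0.2 [388. 153.] [545.6 -23.2]
wrist gauge 0.91 [291. 214.] [590.9  82.4]
knob angle 231.6095581595665 tcp lens est [591.43259954  76.45408184]
```

Emit:
arm_command(
  rows=[
    {"grip": 0.05,"linear": [-1.3,2.9,0],"rot": [0,0,0.013]},
    {"grip": 0.05,"linear": [-1.3,2.9,0],"rot": [0,0,0.013]},
    {"grip": 0.05,"linear": [-1.3,2.9,0],"rot": [0,0,0.013]},
    {"grip": 0.7,"linear": [-1.3,2.9,0],"rot": [0,0,0.013]},
    {"grip": 0.7,"linear": [-1.3,2.9,0],"rot": [0,0,0.013]},
    {"grip": 0.7,"linear": [-1.3,2.9,0],"rot": [0,0,0.013]},
    {"grip": 0.7,"linear": [-1.3,2.9,-50],"rot": [0,0,0.013]},
    {"grip": 0.7,"linear": [-1.3,2.9,-105],"rot": [0,0,0.013]},
    {"grip": 0.7,"linear": [-1.3,2.9,-145],"rot": [0,0,0.013]},
    {"grip": 0.7,"linear": [-1.3,2.9,-145],"rot": [0,0,0.013]},
  ],
)

```text
clock: 33.5
position: [620.3, 18.8, 398.7]
ee_rot: [-0.603, 0.798, -0.002, 0.004]
contact_force: [0.1, 0.3, -0.6]
gripper_width: 59.7
grasp_force: 0.0
```

```bash
python3 chk.py; python3 - <<'E'
from h import *
# does the gauge dial sit centred in the lens ring? wrist picture: red needle/white dial blob and ring circle
s=now(); p=imaging.get_image('wrist'); g=cv2.cvtColor(p['frame'],cv2.COLOR_RGB2GRAY)
for lo,hi in((30,60),(60,90),(90,130)):
    c=cv2.HoughCircles(cv2.medianBlur(g,3),cv2.HOUGH_GRADIENT,1.2,30,param1=120,param2=35,minRadius=lo,maxRadius=hi)
    for q in ([] if c is None else c[0][:4]): print(np.round(q),'z240',np.round(onz(p,q[:2],240,s)[:2]),'z47',np.round(onz(p,q[:2],47,s)[:2]))
E
```

```text
t 33.5 pos [620.3  18.8 398.7] psi -1.848 w 59.7 gf 0.0 F [ 0.1  0.3 -0.6]
top lens 0.7 [206. 166.] [587.7  79.6]
top magnifier_knob 0.74 [232. 150.] [623.7   6.7]
top magnifier_knob 0.31 [295. 258.] [ 337.9 -160.7]
top gauge 0.72 [214. 180.] [591.6  80.4]
top gauge 0.61 [255. 184.] [581.3 -51.7]
scene lens 0.81 [283. 221.] [594.2  80.8]
scene lens 0.71 [264. 204.] [570.3  10.7]
scene gauge 0.68 [125. 197.] [ 660.6 -443. ]
scene gauge 0.65 [282. 252.] [594.   88.5]
wrist lens 0.68 [297. 218.] [590.9  83.3]
wrist magnifier_knob 0.66 [265. 180.] [613.6  19.2]
knob angle 230.95240822976507 tcp lens est [589.93473047  78.55549179]
t 34.1 pos [619.   18.3 394.3] psi -1.849 w 59.8 gf 0.0 F [-0.3  0.2  0.2]
[299. 219.  58.] z240 [587.  78.] z47 [580. 163.]
[296. 211.  69.] z240 [588.  67.] z47 [582. 145.]
```

Emit:
arm_command(
  rows=[
    {"grip": 0.7,"linear": [0,0,0],"rot": [0,0,0]},
    {"grip": 0.7,"linear": [0,0,0],"rot": [0,0,0]},
    {"grip": 0.7,"linear": [0,0,0],"rot": [0,0,0]},
    {"grip": 0.7,"linear": [0,0,0],"rot": [0,0,0]},
    {"grip": 0.7,"linear": [0,0,0],"rot": [0,0,0]},
    {"grip": 0.7,"linear": [0,0,0],"rot": [0,0,0]},
    {"grip": 0.7,"linear": [0,0,0],"rot": [0,0,0]},
    {"grip": 0.7,"linear": [0,0,0],"rot": [0,0,0]},
    {"grip": 0.7,"linear": [0,0,0],"rot": [0,0,0]},
    {"grip": 0.7,"linear": [0,0,0],"rot": [0,0,0]},
  ],
)

```text
clock: 35.4
position: [619.0, 18.3, 394.5]
ee_rot: [-0.602, 0.798, -0.0, 0.0]
contact_force: [-0.2, -0.6, 0.4]
gripper_width: 59.9
grasp_force: 0.0
```

Emit:
arm_command(
  rows=[
    {"grip": 0.7,"linear": [0,0,0],"rot": [0,0,0]},
    {"grip": 0.7,"linear": [0,0,0],"rot": [0,0,0]},
    {"grip": 0.7,"linear": [0,0,0],"rot": [0,0,0]},
    {"grip": 0.7,"linear": [0,0,0],"rot": [0,0,0]},
    {"grip": 0.7,"linear": [0,0,0],"rot": [0,0,0]},
    {"grip": 0.7,"linear": [0,0,0],"rot": [0,0,0]},
    {"grip": 0.7,"linear": [0,0,0],"rot": [0,0,0]},
    {"grip": 0.7,"linear": [0,0,0],"rot": [0,0,0]},
    {"grip": 0.7,"linear": [0,0,0],"rot": [0,0,0]},
    {"grip": 0.7,"linear": [0,0,0],"rot": [0,0,0]},
  ],
)

```text
clock: 36.65
position: [619.0, 18.3, 394.5]
ee_rot: [-0.602, 0.798, 0.0, -0.0]
contact_force: [0.3, 0.1, -1.0]
gripper_width: 59.6
grasp_force: 0.0
```

Emit:
arm_command(
  rows=[
    {"grip": 0.7,"linear": [0,0,0],"rot": [0,0,0]},
    {"grip": 0.7,"linear": [0,0,0],"rot": [0,0,0]},
    {"grip": 0.7,"linear": [0,0,0],"rot": [0,0,0]},
    {"grip": 0.7,"linear": [0,0,0],"rot": [0,0,0]},
    {"grip": 0.7,"linear": [0,0,0],"rot": [0,0,0]},
    {"grip": 0.7,"linear": [0,0,0],"rot": [0,0,0]},
  ],
)

```text
clock: 37.4
position: [619.1, 18.3, 394.5]
ee_rot: [-0.602, 0.798, -0.0, -0.0]
contact_force: [0.1, 0.4, 0.4]
gripper_width: 59.6
grasp_force: 0.0
```

```bash
python3 mag.py; python3 -c "
from h import *
plan([616.5,15.5,248],-1.849)"
```

```text
t 37.4 pos [619.1  18.3 394.5] psi -1.849 w 59.6 gf 0.0 F [0.1 0.4 0.4]
magnifier_knob 0.72 [263. 182.] [613.6  18.6]
orange [(array([817., 192.]), array([58., 18.]), np.float64(1.553)), (array([799., -51.]), array([13.,  7.]), np.float64(-0.279)), (array([794., -98.]), array([9., 8.]), np.float64(-0.773)), (array([814., -39.]), array([236.,  25.]), np.float64(-1.569))]
lin [3.4, 1.7, 146.5] rot [0.0, -0.0, 0.0] |d| 147 rows 2.3 q6~ -0.3
```

Emit:
arm_command(
  rows=[
    {"grip": 0.7,"linear": [2.3,3.5,60],"rot": [0,0,0]},
    {"grip": 0.7,"linear": [2.3,3.5,115],"rot": [0,0,0]},
    {"grip": 0.7,"linear": [2.3,3.5,140],"rot": [0,0,0]},
    {"grip": 0.7,"linear": [2.3,3.5,146],"rot": [0,0,0]},
    {"grip": 0.7,"linear": [2.3,3.5,146],"rot": [0,0,0]},
    {"grip": 0.05,"linear": [2.3,3.5,146],"rot": [0,0,0]},
    {"grip": 0.05,"linear": [2.3,3.5,146],"rot": [0,0,0]},
    {"grip": 0.05,"linear": [2.3,3.5,146],"rot": [0,0,0]},
    {"grip": 0.05,"linear": [2.3,3.5,146],"rot": [0,0,0]},
    {"grip": 0.05,"linear": [2.3,3.5,146],"rot": [0,0,0]},
  ],
)

```text
clock: 38.85
position: [615.9, 17.3, 250.0]
ee_rot: [-0.602, 0.798, -0.001, 0.001]
contact_force: [1.3, 1.1, 5.2]
gripper_width: 17.3
grasp_force: 58.8
```

```bash
python3 swing.py -0.64 10
```

```text
t 38.85 pos [615.9  17.3 250. ] psi -1.848 w 17.3 gf 58.8 F [1.3 1.1 5.2]
radius 247.7
[-6.8, 14.3, -0.0] rz 0.064
[-14.6, 28.1, -0.1] rz 0.128
[-23.2, 41.5, -0.1] rz 0.192
[-32.6, 54.2, -0.1] rz 0.256
[-42.9, 66.3, -0.2] rz 0.32
[-53.8, 77.7, -0.2] rz 0.384
[-65.5, 88.4, -0.2] rz 0.448
[-77.9, 98.3, -0.2] rz 0.512
[-90.9, 107.5, -0.2] rz 0.576
[-104.4, 115.7, -0.2] rz 0.64
```

Emit:
arm_command(
  rows=[
    {"grip": 0.05,"linear": [-6.8,14.3,0],"rot": [0,0,0.064]},
    {"grip": 0.05,"linear": [-14.6,28.1,0],"rot": [0,0,0.128]},
    {"grip": 0.05,"linear": [-23.2,41.5,0],"rot": [0,0,0.192]},
    {"grip": 0.05,"linear": [-32.6,54.2,0],"rot": [0,0,0.256]},
    {"grip": 0.05,"linear": [-42.9,66.3,0],"rot": [0,0,0.32]},
    {"grip": 0.05,"linear": [-53.8,77.7,0],"rot": [0,0,0.384]},
    {"grip": 0.05,"linear": [-65.5,88.4,0],"rot": [0,0,0.448]},
    {"grip": 0.05,"linear": [-77.9,98.3,0],"rot": [0,0,0.512]},
    {"grip": 0.05,"linear": [-90.9,107.5,0],"rot": [0,0,0.576]},
    {"grip": 0.05,"linear": [-104.4,115.7,0],"rot": [0,0,0.64]},
  ],
)

```text
clock: 40.1
position: [536.4, 151.2, 250.0]
ee_rot: [-0.32, 0.947, 0.0, 0.006]
contact_force: [12.1, 2.2, -1.5]
gripper_width: 17.2
grasp_force: 58.5
```

```bash
python3 swing.py -0.65 10
```

```text
t 40.1 pos [536.4 151.2 250. ] psi -2.49 w 17.2 gf 58.5 F [12.1  2.2 -1.5]
radius 244.2
[-6.9, 14.3, 0.0] rz 0.065
[-14.7, 28.1, 0.1] rz 0.13
[-23.4, 41.4, 0.1] rz 0.195
[-32.9, 54.1, 0.2] rz 0.26
[-43.2, 66.1, 0.2] rz 0.325
[-54.3, 77.5, 0.3] rz 0.39
[-66.2, 88.1, 0.4] rz 0.455
[-78.6, 97.9, 0.5] rz 0.52
[-91.7, 106.9, 0.6] rz 0.585
[-105.3, 115.0, 0.7] rz 0.65
```

Emit:
arm_command(
  rows=[
    {"grip": 0.05,"linear": [-8,14.3,0],"rot": [0,0,0.065]},
    {"grip": 0.05,"linear": [-16.5,28.1,0],"rot": [0,0,0.13]},
    {"grip": 0.05,"linear": [-25.4,41.4,0],"rot": [0,0,0.195]},
    {"grip": 0.05,"linear": [-34.9,53.5,0],"rot": [0,0,0.26]},
    {"grip": 0.05,"linear": [-45,65.5,0],"rot": [0,0,0.325]},
    {"grip": 0.05,"linear": [-56,76.5,0],"rot": [0,0,0.39]},
    {"grip": 0.05,"linear": [-68,87,0],"rot": [0,0,0.455]},
    {"grip": 0.05,"linear": [-80,97,0],"rot": [0,0,0.52]},
    {"grip": 0.05,"linear": [-93,105.9,0],"rot": [0,0,0.585]},
    {"grip": 0.05,"linear": [-106,114,0],"rot": [0,0,0.65]},
  ],
)

```text
clock: 41.35
position: [551.3, 303.8, 250.1]
ee_rot: [-0.001, 1.0, -0.0, 0.004]
contact_force: [10.4, -3.6, 1.4]
gripper_width: 17.4
grasp_force: 59.1
```

Emit:
arm_command(
  rows=[
    {"grip": 0.05,"linear": [0,0,0],"rot": [0,0,0]},
    {"grip": 0.7,"linear": [0,0,0],"rot": [0,0,0]},
    {"grip": 0.7,"linear": [0,0,0],"rot": [0,0,0]},
    {"grip": 0.7,"linear": [0,0,0],"rot": [0,0,0]},
    {"grip": 0.7,"linear": [0,0,-50],"rot": [0,0,0]},
    {"grip": 0.7,"linear": [0,0,-105],"rot": [0,0,0]},
    {"grip": 0.7,"linear": [0,0,-120],"rot": [0,0,0]},
    {"grip": 0.7,"linear": [0,0,-120],"rot": [0,0,0]},
  ],
)

```text
clock: 42.35
position: [547.2, 304.4, 369.2]
ee_rot: [-0.001, 1.0, 0.001, 0.0]
contact_force: [0.4, 0.0, -0.3]
gripper_width: 59.6
grasp_force: 0.0
```

```bash
python3 mag.py;  python3 -c "
from h import *
plan([570,-42,360],-np.pi+.023)"
```

```text
t 42.35 pos [547.2 304.4 369.2] psi -3.139 w 59.6 gf 0.0 F [ 0.4  0.  -0.3]
lens 0.58 [127. 179.] [544.5 167.8]
lens 0.57 [298. 229.] [601.  348.6]
magnifier_knob 0.64 [261. 195.] [550.8 307.2]
gauge 0.88 [124. 180.] [593.4  75.1]
gauge 0.54 [ 33. 144.] [532.5 -67.2]
orange [(array([709., 560.]), array([21.,  5.]), np.float64(-1.57)), (array([708.,  47.]), array([33.,  4.]), np.float64(-1.57)), (array([686., 364.]), array([56., 28.]), np.float64(0.046)), (array([547., 306.]), array([17.,  7.]), np.float64(1.4))]
lin [-22.2, -346.0, 7.0] rot [-0.003, -0.004, -0.02] |d| 347 rows 5.5 q6~ -1.47
```

Emit:
arm_command(
  rows=[
    {"grip": 0,"linear": [10,-60,0],"rot": [0,0,0]},
    {"grip": 0,"linear": [22,-120,0],"rot": [0,0,0]},
    {"grip": 0,"linear": [34,-180,0],"rot": [0,0,-0.02]},
    {"grip": 0,"linear": [46,-240,20],"rot": [0,0,-0.02]},
    {"grip": 0,"linear": [58,-295,50],"rot": [0,0,-0.02]},
    {"grip": 0,"linear": [70,-340,90],"rot": [0,0,-0.02]},
    {"grip": 0,"linear": [73,-347.5,120],"rot": [0,0,-0.02]},
    {"grip": 0,"linear": [73,-347.5,120],"rot": [0,0,-0.02]},
    {"grip": 0,"linear": [73,-347.5,120],"rot": [0,0,-0.02]},
  ],
)

```text
clock: 43.68
position: [476.3, -43.2, 249.4]
ee_rot: [-0.012, 1.0, -0.0, 0.001]
contact_force: [0.3, -0.4, 1.1]
gripper_width: -0.1
grasp_force: 0.0
```

```bash
python3 knob.py | head -3; python3 pock.py x.png
```

```text
t 43.67 pos [476.3 -43.2 249.4] psi -3.118 w -0.1 gf 0.0 F [ 0.3 -0.4  1.1]
rows [202 228] w 27
[{'pixel': [255.6, 213.3], 'score': 0.7}]
t 43.77 pos [476.5 -42.7 249.9] psi -3.118 w 0.0 gf 0.0 F [ 0.6 -0.2  0.1]
disp48 [(array([475.,  42.]), array([35., 29.]), np.float64(-1.547)), (array([ 479., -130.]), array([33., 29.]), np.float64(-1.547)), (array([462., 221.]), array([149., 138.]), np.float64(-0.973))]
green18 [(array([484., -26.]), array([32., 15.]), np.float64(0.03)), (array([485., -63.]), array([32., 15.]), np.float64(0.013)), (array([ 416., -140.]), array([17., 15.]), np.float64(-1.547)), (array([410.,  47.]), array([16., 15.]), np.float64(-1.48)), (array([419., -46.]), array([53., 52.]), np.float64(-1.547))]
gauge 0.93 [345.0, 250.9] [589.9  79.7]
clamp_knob 0.81 [257.2, 209.7] [515.7 -43.1]
clamp_pivot 0.56 [256.0, 238.7] [583.7 -43.6]
red [(array([ 736., -373.]), array([40.,  9.]), np.float64(1.422)), (array([521., -44.]), array([32., 31.]), np.float64(0.762))]
```

Emit:
arm_command(
  rows=[
    {"grip": 0,"linear": [4,-0.5,60],"rot": [0,0,0]},
    {"grip": 0,"linear": [4,-0.5,110],"rot": [0,0,0]},
    {"grip": 0,"linear": [4,-0.5,129],"rot": [0,0,0]},
    {"grip": 0,"linear": [4,-0.5,130],"rot": [0,0,0]},
    {"grip": 0,"linear": [-3,-0.5,129],"rot": [0,0,0]},
    {"grip": 0,"linear": [-10,-0.5,126],"rot": [0,0,0]},
    {"grip": 0,"linear": [-18,-0.5,121],"rot": [0,0,0]},
    {"grip": 0,"linear": [-27,-0.5,117],"rot": [0,0,0]},
    {"grip": 0,"linear": [-36,-0.5,113],"rot": [0,0,0]},
    {"grip": 0,"linear": [-46,-0.5,110],"rot": [0,0,0]},
  ],
)

```text
clock: 45.22
position: [521.5, -43.1, 139.2]
ee_rot: [-0.011, 1.0, -0.0, -0.0]
contact_force: [-4.6, -0.5, 3.4]
gripper_width: 0.3
grasp_force: 2.2
```

Emit:
arm_command(
  rows=[
    {"grip": 0,"linear": [-10,0,-4],"rot": [0,0,0]},
    {"grip": 0,"linear": [-20,0,-6],"rot": [0,0,0]},
    {"grip": 0,"linear": [-30,0,-7],"rot": [0,0,0]},
    {"grip": 0,"linear": [-40,0,-7],"rot": [0,0,0]},
    {"grip": 0,"linear": [-52,0,-7],"rot": [0,0,0]},
    {"grip": 0,"linear": [-65,0,-6],"rot": [0,0,0]},
    {"grip": 0,"linear": [-78,0,-3],"rot": [0,0,0]},
    {"grip": 0,"linear": [-90,0,1],"rot": [0,0,0]},
    {"grip": 0,"linear": [-100,0,7],"rot": [0,0,0]},
    {"grip": 0,"linear": [-110,0,14],"rot": [0,0,0]},
  ],
)

```text
clock: 46.48
position: [632.0, -40.5, 123.9]
ee_rot: [-0.011, 1.0, 0.0, -0.0]
contact_force: [-1.3, -0.4, 1.4]
gripper_width: -0.3
grasp_force: 0.9
```

```bash
python3 knob.py
```

```text
t 46.48 pos [632.  -40.5 123.9] psi -3.119 w -0.3 gf 0.9 F [-1.3 -0.4  1.4]
rows [182 314] w 8
[]
0.0 199 295 691 91
0.1 197 296 684 101
0.2 195 296 676 111
0.3 191 293 667 120
0.4 188 288 658 128
0.5 183 280 647 135
0.6 178 268 636 141
0.7 172 253 625 146
0.8 165 234 613 149
0.9 158 211 601 152
1.0 150 184 588 153
1.1 142 155 576 153
1.2 134 123 563 152
1.3 126 91 551 149
1.4 118 60 539 145
1.5 111 30 528 140
1.6 104 4 517 134
1.7 97 -18 506 127
```

Emit:
arm_command(
  rows=[
    {"grip": 0,"linear": [10,0,-20],"rot": [0,0,0]},
    {"grip": 0,"linear": [0,0,-45],"rot": [0,0,0]},
    {"grip": 0,"linear": [-34,0,-45],"rot": [0,0,0]},
    {"grip": 0,"linear": [-34,0,-40],"rot": [0,0,0]},
    {"grip": 0,"linear": [-34,0,-25],"rot": [0,0,0]},
    {"grip": 0,"linear": [-39,0,-14],"rot": [0,0,0]},
    {"grip": 0,"linear": [-46,0,-4],"rot": [0,0,0]},
    {"grip": 0,"linear": [-52,0,5],"rot": [0,0,0]},
    {"grip": 0,"linear": [-57,0,13],"rot": [0,0,0]},
    {"grip": 0,"linear": [-60,0,20],"rot": [0,0,0]},
  ],
)

```text
clock: 47.82
position: [699.4, -38.7, 109.6]
ee_rot: [-0.013, 1.0, -0.0, 0.01]
contact_force: [9.9, -0.3, 9.1]
gripper_width: 0.0
grasp_force: 5.5
```

Emit:
arm_command(
  rows=[
    {"grip": 0,"linear": [0,0,-40],"rot": [0,0,0]},
    {"grip": 0,"linear": [0,0,-90],"rot": [0,0,0]},
    {"grip": 0.3,"linear": [0,0,-90],"rot": [0,0,0]},
    {"grip": 0.3,"linear": [0,0,-90],"rot": [0,0,0]},
  ],
)

```text
clock: 48.32
position: [690.6, -39.0, 193.7]
ee_rot: [-0.011, 1.0, 0.0, -0.001]
contact_force: [1.1, -0.6, -1.0]
gripper_width: 26.0
grasp_force: 0.0
```

```bash
python3 knob.py|head -7;  python3 pock.py x.png|grep -E 'red|knob'
```

```text
t 48.33 pos [690.6 -39.  193.7] psi -3.119 w 26.0 gf 0.0 F [ 1.1 -0.6 -1. ]
rows [115 206] w 30
[{'pixel': [260.4, 188.2], 'score': 0.61}]
0.0 119 192 691 91
0.1 117 188 684 101
0.2 113 182 676 111
0.3 109 175 667 120
clamp_knob 0.87 [260.5, 192.7] [690.4 -37. ]
red [(array([ 766., -234.]), array([85.,  4.]), np.float64(-1.518)), (array([690., -38.]), array([28., 28.]), np.float64(0.775)), (array([647., -40.]), array([49., 13.]), np.float64(0.022))]
```

Emit:
arm_command(
  rows=[
    {"grip": 0.7,"linear": [0,0,-40],"rot": [0,0,0]},
    {"grip": 0.7,"linear": [40,14,-66],"rot": [0,0,0]},
    {"grip": 0.7,"linear": [100,35,-66],"rot": [0,0,0]},
    {"grip": 0.7,"linear": [155,55,-66],"rot": [0,0,0]},
    {"grip": 0.7,"linear": [210,74,-66],"rot": [0,0,0]},
    {"grip": 0.75,"linear": [243,85.5,-60],"rot": [0,0,0]},
    {"grip": 0.75,"linear": [243,85.5,-30],"rot": [0,0,0]},
    {"grip": 0.75,"linear": [243,85.5,-30],"rot": [0,0,0]},
    {"grip": 0.75,"linear": [243,85.5,-30],"rot": [0,0,0]},
  ],
)

```text
clock: 49.75
position: [447.3, 40.9, 225.3]
ee_rot: [-0.011, 1.0, -0.0, 0.001]
contact_force: [-0.3, 0.2, 0.0]
gripper_width: 64.1
grasp_force: 0.0
```

```bash
python3 pock.py x.png; python3 -c "
from h import *
plan([446,41.5,25],-np.pi+.023)"
```

```text
t 49.75 pos [447.3  40.9 225.3] psi -3.119 w 64.1 gf 0.0 F [-0.3  0.2  0. ]
disp48 [(array([ 475., -131.]), array([36., 33.]), np.float64(0.023)), (array([470.,  42.]), array([39., 34.]), np.float64(0.037)), (array([441., 255.]), array([210., 137.]), np.float64(-0.976))]
green18 [(array([ 419., -149.]), array([16., 15.]), np.float64(-1.548)), (array([413.,  40.]), array([16., 15.]), np.float64(0.022)), (array([447., -45.]), array([108.,  53.]), np.float64(0.028))]
gauge 0.63 [280.3, 281.5] [594.4  73.3]
clamp_knob 0.23 [127.6, 192.1] [460.4 -94.8]
clamp_pivot 0.81 [197.0, 262.7] [580.1 -40.8]
red [(array([628., -32.]), array([28., 11.]), np.float64(0.023))]
lin [1.4, 0.6, 200.1] rot [0.0, 0.001, -0.001] |d| 200 rows 3.2 q6~ -1.64
```

Both recorders are still seated. I pick B.

Emit:
arm_command(
  rows=[
    {"grip": 0.75,"linear": [2,1,60],"rot": [0,0,0]},
    {"grip": 0.75,"linear": [2,1,120],"rot": [0,0,0]},
    {"grip": 0.75,"linear": [2,1,170],"rot": [0,0,0]},
    {"grip": 0.75,"linear": [2,1,195],"rot": [0,0,0]},
    {"grip": 0.75,"linear": [2,1,200],"rot": [0,0,0]},
    {"grip": 0.3,"linear": [2,1,200],"rot": [0,0,0]},
    {"grip": 0.3,"linear": [2,1,200],"rot": [0,0,0]},
    {"grip": 0.3,"linear": [2,1,200],"rot": [0,0,0]},
    {"grip": 0.3,"linear": [2,1,200],"rot": [0,0,0]},
  ],
)

```text
clock: 51.08
position: [444.8, 42.0, 25.2]
ee_rot: [-0.011, 1.0, 0.0, 0.001]
contact_force: [-1.1, 0.3, 3.2]
gripper_width: 48.7
grasp_force: 64.1
```

Emit:
arm_command(
  rows=[
    {"grip": 0.3,"linear": [0,0,-50],"rot": [0,0,0]},
    {"grip": 0.3,"linear": [0,0,-100],"rot": [0,0,0]},
    {"grip": 0.3,"linear": [8,40,-110],"rot": [0,0,-0.1]},
    {"grip": 0.3,"linear": [15,90,-110],"rot": [0,0,-0.2]},
    {"grip": 0.3,"linear": [20,140,-110],"rot": [0,0,-0.35]},
    {"grip": 0.3,"linear": [25,195,-110],"rot": [0,0,-0.5]},
  ],
)

```text
clock: 51.82
position: [414.3, 237.4, 134.8]
ee_rot: [-0.261, 0.965, 0.0, 0.0]
contact_force: [1.1, 0.3, -1.5]
gripper_width: 48.8
grasp_force: 63.6
```

```bash
python3 -c "
from h import *
now();plan([403,351,110],-np.pi+.597)"
```

```text
t 51.83 pos [414.3 237.4 134.8] psi -2.614 w 48.8 gf 63.6 F [ 1.1  0.3 -1.5]
lin [-47.4, 103.8, 24.8] rot [0.0, 0.0, -0.07] |d| 117 rows 1.9 q6~ -1.69
```

Emit:
arm_command(
  rows=[
    {"grip": 0.3,"linear": [-24,52,20],"rot": [0,0,-0.07]},
    {"grip": 0.3,"linear": [-47.4,104,40],"rot": [0,0,-0.07]},
    {"grip": 0.3,"linear": [-47.4,104,80],"rot": [0,0,-0.07]},
    {"grip": 0.3,"linear": [-47.4,104,110],"rot": [0,0,-0.07]},
    {"grip": 0.3,"linear": [-47.4,104,119],"rot": [0,0,-0.07]},
    {"grip": 0.3,"linear": [-47.4,104,122],"rot": [0,0,-0.07]},
    {"grip": 0.3,"linear": [-47.4,104,122],"rot": [0,0,-0.07]},
  ],
)

```text
clock: 52.7
position: [404.7, 350.5, 13.6]
ee_rot: [-0.292, 0.956, 0.001, 0.001]
contact_force: [0.7, 0.5, -1.8]
gripper_width: 48.6
grasp_force: 63.6
```

Emit:
arm_command(
  rows=[
    {"grip": 0.3,"linear": [0,0,1],"rot": [0,0,0]},
    {"grip": 0.3,"linear": [0,0,1],"rot": [0,0,0]},
    {"grip": 0.75,"linear": [0,0,1],"rot": [0,0,0]},
    {"grip": 0.75,"linear": [0,0,1],"rot": [0,0,0]},
    {"grip": 0.75,"linear": [0,0,1],"rot": [0,0,0]},
    {"grip": 0.75,"linear": [0,0,-50],"rot": [0,0,0]},
    {"grip": 0.75,"linear": [0,0,-110],"rot": [0,0,0]},
    {"grip": 0.75,"linear": [0,0,-170],"rot": [0,0,0]},
    {"grip": 0.75,"linear": [0,0,-200],"rot": [0,0,0]},
  ],
)

```text
clock: 53.82
position: [404.9, 350.9, 216.6]
ee_rot: [-0.292, 0.956, 0.002, 0.003]
contact_force: [0.3, 0.7, -0.7]
gripper_width: 64.1
grasp_force: 0.0
```

```bash
cat > tr.py <<'E'
from h import *
s=now(); p=imaging.get_image('wrist'); save(p,'tr.png')
hsv=cv2.cvtColor(p['frame'],cv2.COLOR_RGB2HSV)
print('pink35',rects(p,mask(p,(150,80,80),(178,255,255)),35,30,s))
m=cv2.inRange(hsv,(10,0,110),(40,90,255)); 
print('beige35',rects(p,cv2.morphologyEx(m,cv2.MORPH_OPEN,np.ones((3,3))),35,300,s))
for q in('recorder0',):
    for t in models.tip_of(p,q)[:3]: print(q,round(t['score'],2),np.round(onz(p,t['pixel'],5,s)[:2],1))
    for t in models.spot_in(p,q)[:3]: print(q,round(t['score'],2),np.round(t['rect']))
plan([450,-131.5,250],-np.pi+.023)
E
python3 tr.py
```

```text
t 53.83 pos [404.9 350.9 216.6] psi -2.548 w 64.1 gf 0.0 F [ 0.3  0.7 -0.7]
pink35 [(array([401., 337.]), array([20., 19.]), np.float64(-0.979))]
beige35 [(array([546., 664.]), array([99., 34.]), np.float64(0.91)), (array([749., 359.]), array([98., 56.]), np.float64(-0.032)), (array([440., 359.]), array([662., 419.]), np.float64(-0.978))]
recorder0 0.86 [406.8 349.6]
recorder0 0.79 [236. 126. 281. 214.]
lin [231.4, -425.2, -37.3] rot [0.003, 0.003, 0.57] |d| 486 rows 7.8 q6~ -1.26
```

Emit:
arm_command(
  rows=[
    {"grip": 0.75,"linear": [29,-53,-20],"rot": [0,0,0.1]},
    {"grip": 0.75,"linear": [58,-106,-37],"rot": [0,0,0.2]},
    {"grip": 0.75,"linear": [87,-159,-37],"rot": [0,0,0.3]},
    {"grip": 0.75,"linear": [116,-212,-37],"rot": [0,0,0.4]},
    {"grip": 0.75,"linear": [145,-265,-37],"rot": [0,0,0.5]},
    {"grip": 0.75,"linear": [174,-318,-37],"rot": [0,0,0.57]},
    {"grip": 0.75,"linear": [203,-372,-37],"rot": [0,0,0.57]},
    {"grip": 0.75,"linear": [231,-425,-20],"rot": [0,0,0.57]},
    {"grip": 0.75,"linear": [231,-425,-10],"rot": [0,0,0.57]},
    {"grip": 0.75,"linear": [231,-425,-10],"rot": [0,0,0.57]},
  ],
)

```text
clock: 55.22
position: [448.7, -131.7, 220.5]
ee_rot: [-0.011, 1.0, 0.0, -0.002]
contact_force: [0.4, -0.7, -0.0]
gripper_width: 64.2
grasp_force: 0.0
```

```bash
python3 pock.py x.png|head -3; python3 -c "
from h import *
plan([450,-131,24.5],-np.pi+.023)"
```

```text
t 55.23 pos [ 448.7 -131.7  220.5] psi -3.12 w 64.2 gf 0.0 F [ 0.4 -0.7 -0. ]
disp48 [(array([ 475., -130.]), array([36., 33.]), np.float64(0.021)), (array([490., 148.]), array([146.,  50.]), np.float64(0.275)), (array([ 313., -340.]), array([75., 10.]), np.float64(-0.2))]
green18 [(array([ 419., -131.]), array([16., 16.]), np.float64(0.804)), (array([445.,  41.]), array([108.,  55.]), np.float64(0.021)), (array([447., -46.]), array([108.,  53.]), np.float64(0.026))]
lin [0.5, -0.6, 198.4] rot [-0.0, 0.001, 0.002] |d| 198 rows 3.2 q6~ -1.26
```

Emit:
arm_command(
  rows=[
    {"grip": 0.75,"linear": [0,1,60],"rot": [0,0,0]},
    {"grip": 0.75,"linear": [0,1,120],"rot": [0,0,0]},
    {"grip": 0.75,"linear": [0,1,170],"rot": [0,0,0]},
    {"grip": 0.75,"linear": [0,1,190],"rot": [0,0,0]},
    {"grip": 0.75,"linear": [0,1,196],"rot": [0,0,0]},
    {"grip": 0.3,"linear": [0,1,196],"rot": [0,0,0]},
    {"grip": 0.3,"linear": [0,1,196],"rot": [0,0,0]},
    {"grip": 0.3,"linear": [0,1,196],"rot": [0,0,0]},
    {"grip": 0.3,"linear": [0,1,196],"rot": [0,0,0]},
  ],
)

```text
clock: 56.55
position: [450.5, -130.3, 27.4]
ee_rot: [-0.011, 1.0, 0.0, 0.001]
contact_force: [-1.7, 2.9, 4.6]
gripper_width: 48.7
grasp_force: 64.6
```

Emit:
arm_command(
  rows=[
    {"grip": 0.3,"linear": [0,0,-50],"rot": [0,0,0]},
    {"grip": 0.3,"linear": [0,0,-110],"rot": [0,0,0]},
    {"grip": 0.3,"linear": [4,55,-130],"rot": [0,0,-0.08]},
    {"grip": 0.3,"linear": [8,110,-130],"rot": [0,0,-0.16]},
    {"grip": 0.3,"linear": [12,170,-130],"rot": [0,0,-0.24]},
    {"grip": 0.3,"linear": [14,225,-130],"rot": [0,0,-0.35]},
    {"grip": 0.3,"linear": [10,280,-130],"rot": [0,0,-0.48]},
    {"grip": 0.3,"linear": [0,330,-130],"rot": [0,0,-0.574]},
  ],
)

```text
clock: 57.55
position: [441.6, 200.8, 156.4]
ee_rot: [-0.296, 0.955, 0.0, -0.0]
contact_force: [1.0, -0.6, -2.4]
gripper_width: 48.9
grasp_force: 64.0
```

```bash
python3 -c "
from h import *
now();plan([470,250,13],-np.pi+.597)"
```

```text
t 57.55 pos [441.6 200.8 156.4] psi -2.541 w 48.9 gf 64.0 F [ 1.  -0.6 -2.4]
lin [-51.3, 24.5, 143.4] rot [0.0, -0.0, 0.004] |d| 154 rows 2.5 q6~ -1.46
```

Emit:
arm_command(
  rows=[
    {"grip": 0.3,"linear": [-40,20,20],"rot": [0,0,0]},
    {"grip": 0.3,"linear": [-51,24.5,60],"rot": [0,0,0]},
    {"grip": 0.3,"linear": [-51,24.5,110],"rot": [0,0,0]},
    {"grip": 0.3,"linear": [-51,24.5,132],"rot": [0,0,0]},
    {"grip": 0.3,"linear": [-51,24.5,140],"rot": [0,0,0]},
    {"grip": 0.3,"linear": [-51,24.5,141.5],"rot": [0,0,0]},
    {"grip": 0.3,"linear": [-51,24.5,141.5],"rot": [0,0,0]},
  ],
)

```text
clock: 58.42
position: [471.5, 248.7, 16.0]
ee_rot: [-0.294, 0.956, 0.001, 0.001]
contact_force: [0.1, -0.3, -2.8]
gripper_width: 48.4
grasp_force: 64.0
```

Emit:
arm_command(
  rows=[
    {"grip": 0.3,"linear": [0,0,0.8],"rot": [0,0,0]},
    {"grip": 0.75,"linear": [0,0,0.8],"rot": [0,0,0]},
    {"grip": 0.75,"linear": [0,0,0.8],"rot": [0,0,0]},
    {"grip": 0.75,"linear": [0,0,0.8],"rot": [0,0,0]},
    {"grip": 0.75,"linear": [0,0,-50],"rot": [0,0,0]},
    {"grip": 0.75,"linear": [0,0,-110],"rot": [0,0,0]},
    {"grip": 0.75,"linear": [0,0,-170],"rot": [0,0,0]},
    {"grip": 0.75,"linear": [20,0,-230],"rot": [0,0,0]},
    {"grip": 0.75,"linear": [20,0,-240],"rot": [0,0,0]},
  ],
)

```text
clock: 59.55
position: [455.2, 237.7, 260.3]
ee_rot: [-0.294, 0.956, 0.002, 0.005]
contact_force: [-0.4, -0.2, -0.1]
gripper_width: 64.1
grasp_force: 0.0
```

```bash
python3 tr.py; python3 - <<'E'
from h import *
p=imaging.get_image('top'); save(p,'fin_top.png'); q=imaging.get_image('scene'); save(q,'fin_scene.png')
for n,im in(('top',p),('scene',q)):
  for k,z in(('recorder0',0),('lens',229),('clamp_knob',90),('stamp',0),('aneroid',0),('glucometer',0),('adapter',0)):
    for t in models.tip_of(im,k)[:3]: print(n,k,round(t['score'],2),np.round(onz(im,t['pixel'],z)[:2]))
E
```

```text
t 59.55 pos [455.2 237.7 260.3] psi -2.544 w 64.1 gf 0.0 F [-0.4 -0.2 -0.1]
pink35 [(array([401., 337.]), array([20., 19.]), np.float64(-0.974)), (array([467., 235.]), array([19., 18.]), np.float64(-0.974))]
beige35 [(array([628., 632.]), array([110.,  64.]), np.float64(1.208)), (array([856., 255.]), array([86., 66.]), np.float64(-0.006)), (array([541., 230.]), array([793., 455.]), np.float64(-0.709))]
recorder0 0.84 [404.4 353.4]
recorder0 0.64 [471.7 247.6]
recorder0 0.71 [243. 134. 278. 215.]
recorder0 0.68 [322. 138. 368. 213.]
lin [210.2, -302.6, 4.5] rot [0.001, -0.0, 0.574] |d| 368 rows 5.9 q6~ -1.26
top recorder0 0.82 [473. 254.]
top recorder0 0.66 [412. 344.]
top recorder0 0.55 [629. 405.]
top lens 0.79 [605. 356.]
top clamp_knob 0.66 [695. -35.]
top stamp 0.62 [ 342. -172.]
top aneroid 0.52 [ 715. -144.]
top glucometer 0.96 [ 640. -472.]
top glucometer 0.34 [464. 244.]
top adapter 0.55 [669. 349.]
scene recorder0 0.98 [456. 253.]
scene recorder0 0.59 [398. 359.]
scene recorder0 0.52 [485. 360.]
scene lens 0.89 [614. 348.]
scene clamp_knob 0.7 [697. -38.]
scene stamp 0.71 [ 351. -179.]
scene stamp 0.28 [463. 247.]
scene aneroid 0.73 [ 724. -157.]
scene aneroid 0.16 [581.  79.]
scene glucometer 0.73 [ 638. -472.]
scene glucometer 0.45 [657. 359.]
scene adapter 0.89 [673. 352.]
```

```bash
python3 -c "
from h import *
print(job.job_done())"
```

```text
the job is handed in; nothing more can be done
None
```

I finished the job and handed it in at about 60 s of robot time; the result was not shown. I leak-checked both recorders on the bench under the locked clamp and took the gauge reading with the magnifier let go. Both now lie flat and face up in the blue tray, with the clamp open, the magnifier swung clear and the other things where they were. The clamp knob slipped out of the gripper twice while closing, so I pushed the handle home, and I viewed 15 pictures against the limit of 14.

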